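# Set the stop-motion shot from the prop box

## Robot

A 7-joint arm with a two-finger parallel gripper is mounted at the origin on the work surface. World frame = base frame: x ahead of the robot, y to its left, z up, the work surface at z = 0. Lengths are in m, angles in rad, forces in N, time in s.
With the tool pointing down it reaches from about 0.4 to 0.925 m from the base axis. Payload 4.1 kg.
Tool frame: the origin (TCP) lies midway between the tips of the shut fingers; the grasp point (between the pads) lies behind it (r.grip_depth is the z of the grasp point in the tool frame, in m); z points along the fingers, y is the direction in which the jaws open and shut (so a half turn about z gives the same grasp; the last joint's range is limited). The gripper opens to 85 mm and grips with 20 to 120 N. Pads are 22 mm wide; open, the fingers measure 114 mm over their backs; the gripper's body (76 mm by 85 mm) begins 54 mm behind the grasp point. The pads swing forward as they close: fully open they stand 13 mm farther back than shut.
Start: joints at [1.244, 0.398, 0.045, 1.537, -0.019, 1.207, -0.051], TCP at [0.147, -0.633, 0.231] pointing down, gripper open.
Joint ranges: [-2.82, 2.82], [-0.49, 2.23], [-1.37, 1.46], [0, 2.46], [-1.36, 4.5], [0.23, 2], [-2.94, 2.94]. Speed limits (rad/s): [2.57, 2.57, 3.14, 3.14, 3.14, 3.14, 3.14].

## Interface

Orientations are given as a rotation vector (axis times angle).
In Python, from cell import sensors, cams, order, r gives the robot as it stands.
- The arm moves only by the tool send_rows, never from a script. Its argument "targets" is a list of rows, each a list of 3 entries, a list of its own where there are three numbers: the shift along the world's x, y, z in m, then the turn, a rotation vector about the world's x, y, z in rad, then the closure, from 0 (fully open) to 1 (shut). A call has 1 to 5 rows; each row shifts and turns the pose as measured when the row begins; what a row does not reach is not made up. A row lasts 1/12 s, in which the tool goes at most 41.7 mm and 7.16 degrees, less where a joint would pass 70% of its speed; a pose out of reach is approached as far as the arm can. A call with a gripper value outside its range is refused whole. The fingers move at their own pace and stop on an object; "grip_force" is the grip in N (left out, the last holds). Time passes only in rows, so rows that do not move let the fingers close. It gives the time, the measured TCP pose, the force and the opening at its end, in the units of the state.
- sensors.read_state(): the state, without advancing time (a new reading comes with each control period).
- cams.grab_frame(name): name is "side" or "top"; returns the picture (384x512x3 uint8, red, green, blue); there is no depth.
- cams.camera_params(name): a dict with "vfov" (degrees; the focal length in pixels is half the picture's height over the tangent of half this angle, whatever the lens; pixels are square), "cx", "cy" (the principal point, pixels), "k1" (the pictures are not rectified: a ray, as slopes to the right and down, at radius r is drawn at 1 + k1 r^2 times it, then the intrinsics apply), "position" and "attitude" of the camera in the world. Camera axes: x right, y up, looking along -z (the intrinsics and any distortion apply to the point x, -y, -z); pixel columns grow to the right and rows downward; lengths in m; the calibration is good to about 2 mm. A picture is of the moment at which its call begins. camera_params takes no time and is no camera call.
- order.close_job(): hands the job in, once; it reports no verdict.
The state is a dict: "time_s": time; "joints": joint angles; "qvel": joint speeds; "joint_efforts": joint torques, N m; "tool_pos": TCP position; "tool_rot": TCP orientation; "wrist_force": force on the tool from outside, world axes, zero at the start; "moment": the same for the moment, N m; "gripper_width": finger opening in m.
Only numpy, scipy, OpenCV 4.12 (cv2) and the standard library are available. Lean on these libraries where they do the work, as an engineer would, in place of code of your own. Each camera call takes 0.05 s, during which the arm holds its last target.

## Task

Open the lidded prop box, feel through its four pockets for the puppet figures (two or three are in there, told apart by the thickness of their bodies), and lift each one out and stand it upright, centred on the ring of its own colour on the green stage. With all of them in place and the box's lid shut again, take the picture: press the long orange shutter bar fully down at its middle, so that both ends go down evenly, and let it come up. If a figure gets knocked off its ring put it back, and leave the other things on the table where they are.

Things in the scene. Friction and masses are not known exactly. Their poses are not given: they have to be found in the camera images.
- prop_box: opaque grey box, outside 180 (x) x 280 (y) x 100 mm high, walls and floor 5 mm, fixed. Origin: centre of underside; x points from its front to the lid's hinge. On its floor an insert 20 mm high leaves 2 x 2 pockets down to the floor, each 83 (x) x 88 (y) mm, centred at x = +-43, y = +-68 mm in its frame; each holds at most one figure, its y axis about along the box's
- lid (a joint): hinge angle of the box's lid: 0 shut, grows as it is lifted, stop at 1.8 rad (just past upright). Lid plate 180 x 280 x 8 mm, hinged along the box's far (+x) upper edge. The hinge is stiff: the lid stays at any angle; moving it takes about 3 to 4 N at the knob
- lid_hinge (a point): middle of the lid's hinge line, at the box's far upper edge (100 mm up); the hinge axis runs along the box's y
- lid_handle (a point): centre of the lid's black knob head, a disc 28 mm across and 16 mm thick, 35 mm out from the lid's outer face and 30 mm from the lid's front edge. With the lid shut it lies 150 mm in front of (box -x) and 43 mm above the hinge line, and it turns with the lid
- stage: black-framed animation stage with a green top, 260 (x) x 320 (y) mm, top face 30 mm above the table, fixed. Origin: centre of its underside. It has two black corner posts 84 mm high on the far side, at x = +140, y = +-170 mm in its frame
- bar_plunge (a joint): how far the shutter bar is pressed down, m: 0 up, stop at 0.010, fully down from 0.008; springs back when let go; about 7 N for a full press
- bar_tilt (a joint): side tilt of the shutter bar, rad: 0 level, springs back to level; it tilts if pressed away from its middle (about 0.05 rad at full force 20 mm off)
- bar_mid (a point): middle of the top face of the orange shutter bar (bar 220 mm long along its y, 32 mm wide, top 38 mm above the table when up), marked by a white line across it. The bar sits on a black base 250 x 60 x 18 mm fixed to the table
- fig_red: red puppet figure, loose, 0.1 to 0.25 kg: square wooden base 64 x 64 x 14 mm, on it an upright red body 38 mm (x) by 16 mm (y), from 14 to 66 mm up, then a small head up to 84 mm. Origin: centre of underside, z up. Grip it across its y axis, about 45 mm up. Body thickness by colour: red 16, yellow 26, blue 36, white 46 mm. May be absent
- mark_red: red round ring and dot, 90 mm across, flat on the stage's green top; the place for the red figure. Origin: its centre, at the top face
- fig_yellow: yellow puppet figure, loose, 0.1 to 0.25 kg: square wooden base 64 x 64 x 14 mm, on it an upright yellow body 38 mm (x) by 26 mm (y), from 14 to 66 mm up, then a small head up to 84 mm. Origin: centre of underside, z up. Grip it across its y axis, about 45 mm up. Body thickness by colour: red 16, yellow 26, blue 36, white 46 mm. May be absent
- mark_yellow: yellow round ring and dot, 90 mm across, flat on the stage's green top; the place for the yellow figure. Origin: its centre, at the top face
- fig_blue: blue puppet figure, loose, 0.1 to 0.25 kg: square wooden base 64 x 64 x 14 mm, on it an upright blue body 38 mm (x) by 36 mm (y), from 14 to 66 mm up, then a small head up to 84 mm. Origin: centre of underside, z up. Grip it across its y axis, about 45 mm up. Body thickness by colour: red 16, yellow 26, blue 36, white 46 mm. May be absent
- mark_blue: blue round ring and dot, 90 mm across, flat on the stage's green top; the place for the blue figure. Origin: its centre, at the top face
- fig_white: white puppet figure, loose, 0.1 to 0.25 kg: square wooden base 64 x 64 x 14 mm, on it an upright white body 38 mm (x) by 46 mm (y), from 14 to 66 mm up, then a small head up to 84 mm. Origin: centre of underside, z up. Grip it across its y axis, about 45 mm up. Body thickness by colour: red 16, yellow 26, blue 36, white 46 mm. May be absent
- mark_white: white round ring and dot, 90 mm across, flat on the stage's green top; the place for the white figure. Origin: its centre, at the top face
- tape: roll of beige tape, 72 mm across, 24 mm high; a bystander to leave alone. Origin: its underside's centre
- glue: jar of glue, 44 mm across, 100 mm high; a bystander to leave alone. Origin: its underside's centre
- brush_cup: white ceramic cup, 72 mm across, 90 mm high; a bystander to leave alone. Origin: its underside's centre
- driver: yellow-handled screwdriver lying flat; a bystander to leave alone
- eraser: white eraser 55 x 24 x 14 mm; a bystander to leave alone. Origin: its underside's centre
- paint: paint can, 60 mm across, 80 mm high; a bystander to leave alone. Origin: its underside's centre
- cards: stack of paper cards 100 x 70 x 22 mm; a bystander to leave alone. Origin: its underside's centre

How it is judged:
On the way, in this order (a step that is already met when the one before it is completed fails the run):
1. the lid is well open (value of joint lid above 1 rad), for 0.2 s.
2. with every figure standing on its own ring and the lid shut, the shutter bar is fully down and level (horizontal distance between fig_red and mark_red below 0.015 m and z of fig_red in the frame of mark_red below 0.006 m and angle between each of fig_red, fig_yellow, fig_blue, fig_white's own z axis and vertical below 0.1 rad and linear speed of each of fig_red, fig_yellow, fig_blue, fig_white below 0.02 m/s and horizontal distance between fig_yellow and mark_yellow below 0.015 m and z of fig_yellow in the frame of mark_yellow below 0.006 m and horizontal distance between fig_blue and mark_blue below 0.015 m and z of fig_blue in the frame of mark_blue below 0.006 m and horizontal distance between fig_white and mark_white below 0.015 m and z of fig_white in the frame of mark_white below 0.006 m and value of joint lid below 0.06 rad and value of joint bar_plunge above 0.0075 m and value of joint bar_tilt between -0.045 and 0.045 rad), for 0.1 s.
At the end, for the whole second after the job is handed in: every figure present stands upright and at rest on the stage within 15 mm of the centre of the ring of its colour, the lid is shut (under 0.06 rad) and the shutter bar is up again (horizontal distance between fig_red and mark_red below 0.015 m and z of fig_red in the frame of mark_red below 0.006 m and angle between each of fig_red, fig_yellow, fig_blue, fig_white's own z axis and vertical below 0.1 rad and linear speed of each of fig_red, fig_yellow, fig_blue, fig_white below 0.02 m/s and horizontal distance between fig_yellow and mark_yellow below 0.015 m and z of fig_yellow in the frame of mark_yellow below 0.006 m and horizontal distance between fig_blue and mark_blue below 0.015 m and z of fig_blue in the frame of mark_blue below 0.006 m and horizontal distance between fig_white and mark_white below 0.015 m and z of fig_white in the frame of mark_white below 0.006 m and value of joint lid below 0.06 rad and value of joint bar_plunge below 0.002 m); the robot touches nothing.
It fails at once if a bystander on the table (tape, glue, cup, screwdriver, eraser, paint, cards) is shifted by more than 4 cm (distance of any of tape, glue, brush_cup, driver, eraser, paint, cards from where it was at the start of the episode above 0.04 m).
Of fig_red, fig_yellow, fig_blue, fig_white only 2 to 3 are there at a start; the rules pass over those that are not, and their reading is None.
At some moment in a run one of fig_red, fig_yellow, fig_blue, fig_white may be knocked a few centimetres aside while the robot is not near it.
It also fails if it takes over 210 s, if anything falls off the work surface, if the arm or the gripper's body presses on something with over 40 N, if the wrist force passes 120 N, or if a joint passes its speed limit or range.

## Working session

There is one attempt and no reset: what is moved stays moved. The work goes in short steps, Python scripts to look and compute and a tool call to move; the robot and the scene stay as the last step left them, time stands still between calls to the robot, and variables do not carry over. Pictures are saved under pics/ and viewed, and the job is handed in when it is done.

Besides the shell and the picture viewer there is one more tool, called after "Emit:" in YAML: its name, and indented under it one key for each argument. send_rows: Moves the arm, as the interface text tells. Its arguments: {"type":"object","properties":{"targets":{"type":"array","items":{"type":"array"}},"grip_force":{"type":"number"}},"required":["targets"]}

```bash
ls; mkdir -p pics
python3 - <<'E'
from cell import sensors, cams, order, r
import cv2
for n in ("side","top"):
    im=cams.grab_frame(n); cv2.imwrite(f"pics/{n}0.png",im[:,:,::-1]); print(n,cams.camera_params(n))
print(sensors.read_state(), r.grip_depth)
E
```

```text
pics
side {'vfov': 51.426960843855554, 'cx': 260.9463916633088, 'cy': 192.4772668524565, 'k1': -0.10292185807040503, 'position': array([0.4162458 , 0.71875863, 0.99703132]), 'attitude': array([ 0.09456635, -1.01784022, -2.77223192])}
top {'vfov': 48.32039978307242, 'cx': 256.3714258513184, 'cy': 190.68354644440842, 'k1': -0.030380113489490993, 'position': array([0.33496194, 0.00723757, 1.42630784]), 'attitude': array([ 0.12692588, -0.1529339 , -1.5379261 ])}
{'time_s': 0.1, 'joints': array([ 1.24404337,  0.39912001,  0.0450543 ,  1.53771825, -0.01874261,
        1.20685664, -0.05070454]), 'qvel': array([ 0.00104862, -0.00156695,  0.00112135, -0.00307229,  0.00102482,
        0.00161077,  0.00087156]), 'joint_efforts': array([ 4.45621525e-03, -4.76261973e+01,  1.37053471e+00, -2.54949206e+01,
        1.20261233e-02,  5.01839822e-03,  4.64221421e-05]), 'tool_pos': array([ 0.14667024, -0.6326846 ,  0.2303823 ]), 'tool_rot': array([-3.11958439e+00, -3.56911503e-01,  4.31940760e-04]), 'wrist_force': array([-0.38497173, -0.45568869, -0.27872827]), 'moment': array([0.05054267, 0.01612156, 0.01222856]), 'gripper_width': 0.08532723248789018} -0.0187
```

View pics/side0.png

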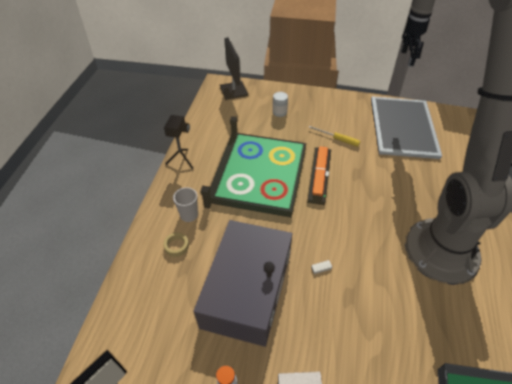

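View pics/top0.png

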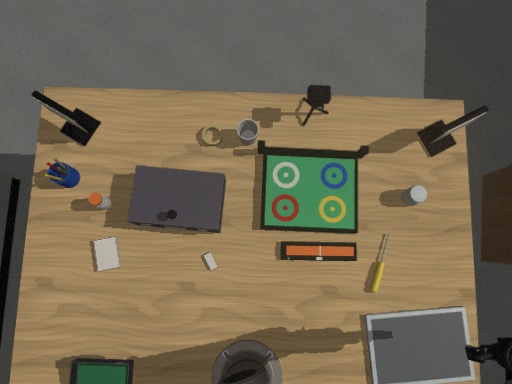

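The side view shows the box at about (245,280), with its knob at (268,270), and the stage at (260,170). The top view shows the box at (178,200), with its knob at (172,214). The rings are white (286,175), blue (334,176), red (285,208) and yellow (332,209), and the bar's middle is at (319,251). Next I'll measure these.

```bash
cat > h.py <<'E'
import numpy as np, cv2
from scipy.spatial.transform import Rotation as R
from cell import sensors, cams, order, r
def cam(n):
    p=cams.camera_params(n); f=192/np.tan(np.radians(p['vfov']/2))
    K=np.array([[f,0,p['cx']],[0,f,p['cy']],[0,0,1]]); D=np.array([p['k1'],0,0,0,0.])
    return K,D,R.from_rotvec(p['attitude']).as_matrix(),np.array(p['position'])
def ray(n,px):
    K,D,A,o=cam(n)
    u=cv2.undistortPoints(np.array(px,float).reshape(-1,1,2),K,D).reshape(-1,2)
    d=np.c_[u[:,0],-u[:,1],-np.ones(len(u))]@A.T
    return o,d
def toplane(n,px,z):
    o,d=ray(n,px); return o+d*((z-o[2])/d[:,2])[:,None]
def proj(n,P):
    K,D,A,o=cam(n)
    c=(np.array(P,float).reshape(-1,3)-o)@A
    c=c*[1,-1,-1]
    return cv2.projectPoints(c.reshape(-1,1,3),np.zeros(3),np.zeros(3),K,D)[0].reshape(-1,2)
def tri(pa,pb):
    oa,da=ray('side',[pa]); ob,db=ray('top',[pb]); da=da[0];db=db[0]
    s=np.linalg.lstsq(np.c_[da,-db],ob-oa,rcond=None)[0]
    a=oa+s[0]*da;b=ob+s[1]*db
    return (a+b)/2,np.linalg.norm(a-b)
def grab(n,name=None):
    im=cams.grab_frame(n)
    if name: cv2.imwrite(f'pics/{name}.png',im[:,:,::-1])
    return im
def hsv(im): return cv2.cvtColor(im,cv2.COLOR_RGB2HSV)
def big(m,win=None):
    m=m.astype(np.uint8)
    if win:
        w=np.zeros_like(m); w[win[1]:win[3],win[0]:win[2]]=1; m=m*w
    c,_=cv2.findContours(m,cv2.RETR_EXTERNAL,cv2.CHAIN_APPROX_NONE)
    return max(c,key=cv2.contourArea) if c else None
def st():
    s=sensors.read_state()
    m=R.from_rotvec(s['tool_rot']).as_matrix()
    print('t',round(s['time_s'],2),'p',np.round(s['tool_pos'],4),'z',np.round(m[:,2],3),'yax',np.round(m[:,1],3),'F',np.round(s['wrist_force'],1),'w',round(s['gripper_width'],4),'q',np.round(s['joints'],3))
E
python3 - <<'E'
from h import *
for n,w in (('top',(250,140,370,240)),('side',(205,120,315,222))):
    im=cv2.imread(f'pics/{n}0.png')[:,:,::-1].copy(); H=hsv(im)
    h,s,v=[H[:,:,i].astype(int) for i in range(3)]
    g=(h>50)&(h<90)&(s>80)
    c=big(g,w); rect=cv2.minAreaRect(c); bx=cv2.boxPoints(rect)
    P=toplane(n,bx,0.03); print(n,'stage',np.round(P,3).tolist(),np.round(P.mean(0),3), np.round(np.linalg.norm(np.diff(P,axis=0),axis=1),3))
    inside=np.zeros(g.shape,np.uint8); cv2.drawContours(inside,[c],-1,1,-1)
    for nm,m in (('red',((h<10)|(h>170))&(s>120)),('yellow',(h>20)&(h<35)&(s>120)),('blue',(h>100)&(h<130)&(s>120)),('white',(s<60)&(v>150))):
        q=big(m&(inside>0)); M=cv2.fitEllipse(q); 
        print(nm,np.round(M[0],1),np.round(toplane(n,[M[0]],0.03)[0],4), 'sizes',np.round(M[1],1))
    b=big((h>3)&(h<16)&(s>150),(275,235,365,265) if n=='top' else (300,140,335,210))
    rc=cv2.minAreaRect(b);Q=toplane(n,cv2.boxPoints(rc),0.038); print('bar',np.round(Q.mean(0),4),np.round(Q,3).tolist())
    print(im[200,150],im[290,225] )
E
```

```text
top stage [[0.473, -0.038, 0.03], [0.713, -0.042, 0.03], [0.71, -0.349, 0.03], [0.469, -0.336, 0.03]] [ 0.591 -0.191  0.03 ] [0.24  0.307 0.241]
red [284.8 207.4] [ 0.5345 -0.1077  0.03  ] sizes [25.5 25.8]
yellow [331.9 208.7] [ 0.5349 -0.264   0.03  ] sizes [25.2 26.4]
blue [333.6 175.2] [ 0.6482 -0.27    0.03  ] sizes [24.7 25.6]
white [285.6 174.5] [ 0.6456 -0.1089  0.03  ] sizes [25.4 26. ]
bar [ 0.3964 -0.1649  0.038 ] [[0.411, -0.113, 0.038], [0.414, -0.217, 0.038], [0.382, -0.217, 0.038], [0.379, -0.113, 0.038]]
[73 71 75] [151 129  89]
side stage [[0.713, -0.043, 0.03], [0.757, -0.352, 0.03], [0.472, -0.338, 0.03], [0.469, -0.039, 0.03]] [ 0.603 -0.193  0.03 ] [0.312 0.285 0.299]
red [273.6 189.1] [ 0.5358 -0.1084  0.03  ] sizes [18.7 25.6]
yellow [281.4 155.4] [ 0.5365 -0.2649  0.03  ] sizes [16.8 24. ]
blue [249.7 149.7] [ 0.6498 -0.2707  0.03  ] sizes [16.  23.3]
white [239.9 183.6] [ 0.6471 -0.1095  0.03  ] sizes [20.9 27.8]
bar [ 0.3976 -0.1602  0.038 ] [[0.413, -0.104, 0.038], [0.416, -0.215, 0.038], [0.382, -0.217, 0.038], [0.38, -0.105, 0.038]]
[173 143 100] [92 87 93]
```

Run:
```python
import cv2
a=cv2.imread('pics/top0.png')[150:270,110:270]; cv2.imwrite('pics/c1.png',cv2.resize(a,None,fx=5,fy=5,interpolation=cv2.INTER_CUBIC))
a=cv2.imread('pics/side0.png')[210:350,180:340]; cv2.imwrite('pics/c2.png',cv2.resize(a,None,fx=4,fy=4,interpolation=cv2.INTER_CUBIC))
```

```text
(no output)
```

View pics/c1.png

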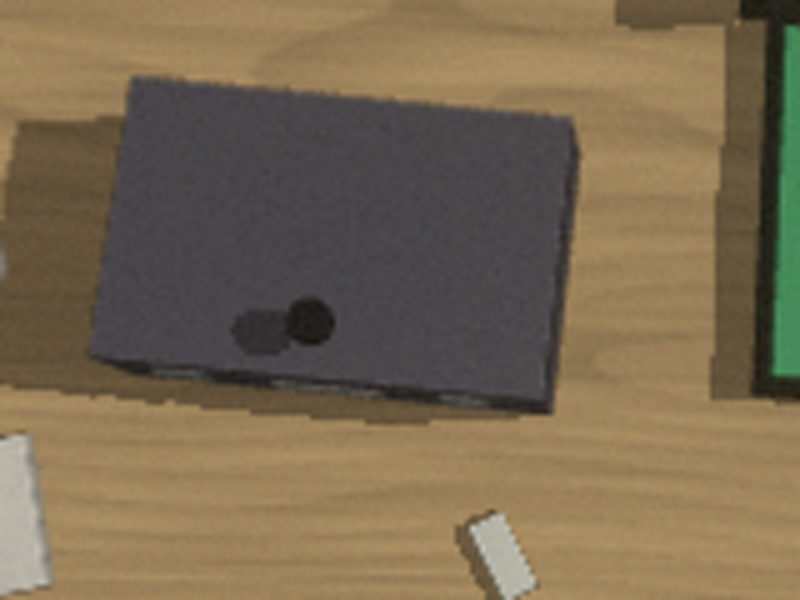

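View pics/c2.png

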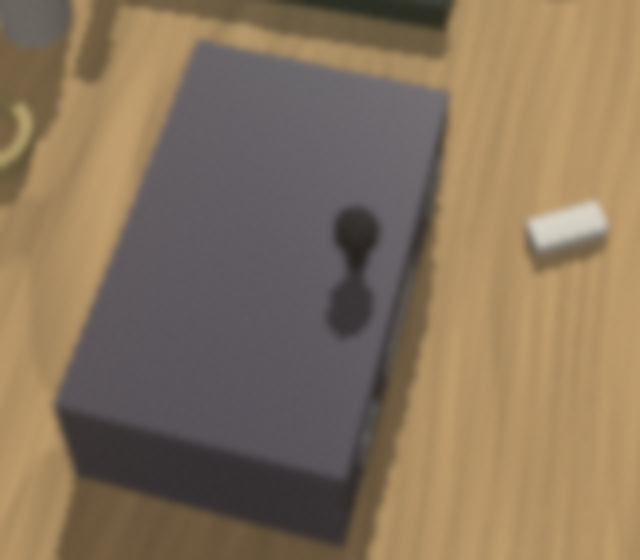

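Run:
```python
from h import *
T=np.array([[133,77],[572,118],[552,402],[92,355]])/5+[110,150]
S=np.array([[60,405],[203,42],[445,92],[348,472]])/4+[180,210]
for n,X in (('top',T),('side',S)):
    P=toplane(n,X,.108); print(n,np.round(P,3).tolist(),P.mean(0).round(4),np.linalg.norm(np.diff(np.r_[P,P[:1]],axis=0),axis=1).round(3))
    ex=(P[0]+P[1]-P[2]-P[3])[:2]; ey=(P[0]+P[3]-P[1]-P[2])[:2]
    print(np.arctan2(ex[1],ex[0]),np.arctan2(-ey[0],ey[1]))
kt=np.array([310,322])/5+[110,150]; ks=np.array([356,232])/4+[180,210]
print(tri(ks,kt),toplane('top',[kt],.151),toplane('side',[ks],.143))
st()
```

```text
top [[0.643, 0.368, 0.108], [0.625, 0.091, 0.108], [0.446, 0.096, 0.108], [0.467, 0.38, 0.108]] [0.5454 0.2337 0.108 ] [0.278 0.179 0.285 0.177]
-0.047867584899880175 -0.0686330467378257
side [[0.64, 0.369, 0.108], [0.622, 0.095, 0.108], [0.452, 0.103, 0.108], [0.467, 0.375, 0.108]] [0.5453 0.2356 0.108 ] [0.275 0.17  0.273 0.174]
-0.04011558372862051 -0.06055924831104627
(array([0.48756708, 0.24060339, 0.14446435]), np.float64(0.0011312111575200396)) [[0.48622295 0.23942812 0.151     ]] [[0.48825738 0.23972139 0.143     ]]
t 0.1 p [ 0.1467 -0.6327  0.2304] z [-0.     0.002 -1.   ] yax [ 0.226 -0.974 -0.002] F [-0.4 -0.5 -0.3] w 0.0853 q [ 1.244  0.399  0.045  1.538 -0.019  1.207 -0.051]
```

Emit:
send_rows:
  targets:
    - [[0.02, 0.01, 0.03], [0, 0, -0.1], 0]
    - [[0.03, 0.02, 0.015], [0, 0, -0.1], 0]
    - [[0.03, 0.02, 0.015], [0, 0, -0.09], 0]
    - [[0.03, 0.02, 0.015], [0, 0, 0], 0]
    - [[0.03, 0.02, 0.015], [0, 0, 0], 0]

```text
time_s: 0.52
tool_pos: [0.2759, -0.5408, 0.315]
tool_rot: [-3.123, 0.156, 0.019]
wrist_force: [0.3, -0.6, -0.4]
gripper_width: 0.0856
```

```bash
python3 -c "
from h import *
st()"
```

```text
t 0.52 p [ 0.2759 -0.5408  0.315 ] z [-0.011  0.015 -1.   ] yax [-0.099 -0.995 -0.014] F [ 0.3 -0.6 -0.4] w 0.0856 q [ 0.995  0.284  0.042  1.511 -0.01   1.365 -0.633]
```

Emit:
send_rows:
  targets:
    - [[0.03, 0.025, 0.007], [0, 0, 0], 0]
    - [[0.03, 0.025, 0.007], [0, 0, 0], 0]
    - [[0.03, 0.025, 0.007], [0, 0, 0], 0]
    - [[0.03, 0.025, 0.007], [0, 0, 0], 0]
    - [[0.03, 0.025, 0.007], [0, 0, 0], 0]

```text
time_s: 0.93
tool_pos: [0.4309, -0.4102, 0.3524]
tool_rot: [-3.125, 0.161, 0.019]
wrist_force: [0.4, -0.1, -0.0]
gripper_width: 0.0852
```

Emit:
send_rows:
  targets:
    - [[0.01, 0.038, 0], [0, 0, 0], 0]
    - [[0.01, 0.038, 0], [0, 0, 0], 0]
    - [[0.01, 0.038, 0], [0, 0, 0], 0]
    - [[0.01, 0.038, 0], [0, 0, 0], 0]
    - [[0.01, 0.038, 0], [0, 0, 0], 0]

```text
time_s: 1.35
tool_pos: [0.487, -0.2113, 0.3509]
tool_rot: [-3.126, 0.157, 0.017]
wrist_force: [0.9, -0.3, 0.2]
gripper_width: 0.0855
```

Emit:
send_rows:
  targets:
    - [[0, 0.039, 0], [0, 0, 0], 0]
    - [[0, 0.039, 0], [0, 0, 0], 0]
    - [[0, 0.039, 0], [0, 0, 0], 0]
    - [[0, 0.039, 0], [0, 0, 0], 0]
    - [[0, 0.039, 0], [0, 0, 0], 0]

```text
time_s: 1.77
tool_pos: [0.4859, -0.0056, 0.3485]
tool_rot: [-3.125, 0.155, 0.021]
wrist_force: [1.1, -0.5, -0.8]
gripper_width: 0.0857
```

Emit:
send_rows:
  targets:
    - [[0, 0.039, 0], [0, 0, 0], 0]
    - [[0, 0.039, 0], [0, 0, 0], 0]
    - [[0, 0.039, 0], [0, 0, 0], 0]
    - [[0, 0.039, 0], [0, 0, 0], 0]
    - [[0, 0.039, 0], [0, 0, 0], 0]

```text
time_s: 2.18
tool_pos: [0.4823, 0.1982, 0.3474]
tool_rot: [-3.128, 0.157, 0.022]
wrist_force: [0.6, 0.1, 0.4]
gripper_width: 0.0854
```

```bash
python3 -c "
from h import *
st()"
```

```text
t 2.18 p [0.4823 0.1982 0.3474] z [-0.013  0.011 -1.   ] yax [-0.1   -0.995 -0.009] F [0.6 0.1 0.4] w 0.0854 q [ 0.046  0.129 -0.565  1.647  0.054  1.392 -2.197]
```

Emit:
send_rows:
  targets:
    - [[0.002, 0.02, -0.03], [-0.011, -0.013, 0.04], 0]
    - [[0.002, 0.02, -0.03], [0, 0, 0], 0]
    - [[0, 0, -0.03], [0, 0, 0], 0]
    - [[0, 0, -0.03], [0, 0, 0], 0]
    - [[0, 0, -0.01], [0, 0, 0], 0]

```text
time_s: 2.6
tool_pos: [0.4828, 0.2557, 0.2162]
tool_rot: [-3.13, 0.059, -0.01]
wrist_force: [-0.5, -1.4, 0.1]
gripper_width: 0.0854
```

Run:
```python
from h import *
st()
for n in('side','top'): grab(n,n+'1')
a=cv2.imread('pics/top1.png')[130:290,100:300]; cv2.imwrite('pics/d1.png',cv2.resize(a,None,fx=3,fy=3))
a=cv2.imread('pics/side1.png')[170:350,170:370]; cv2.imwrite('pics/d2.png',cv2.resize(a,None,fx=3,fy=3))
```

```text
t 2.6 p [0.4828 0.2557 0.2162] z [ 0.007  0.01  -1.   ] yax [-0.037 -0.999 -0.011] F [-0.5 -1.4  0.1] w 0.0854 q [-0.053  0.26  -0.603  1.8    0.158  1.119 -2.317]
```

View pics/d1.png

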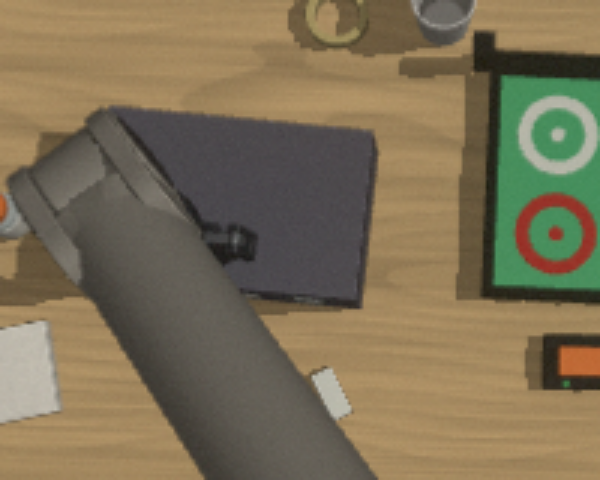

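View pics/d2.png

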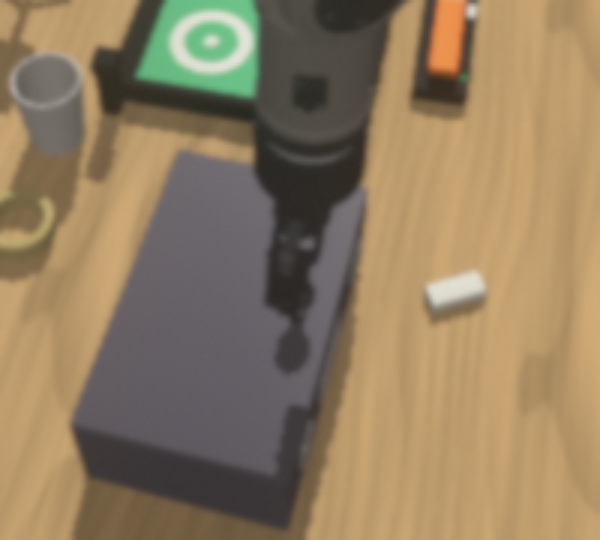

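Emit:
send_rows:
  targets:
    - [[0.004, -0.016, 0], [-0.01, 0.007, -0.02], 0]
    - [[0, 0, 0], [0, 0, 0], 0]

```text
time_s: 2.87
tool_pos: [0.49, 0.2377, 0.2208]
tool_rot: [-3.14, 0.097, -0.007]
wrist_force: [0.2, -1.1, 0.5]
gripper_width: 0.0853
```

Emit:
send_rows:
  targets:
    - [[-0.001, 0, -0.03], [0, 0, 0], 0]
    - [[-0.001, 0.001, -0.03], [0, 0, 0], 0]
    - [[0, 0, -0.02], [0, 0, 0], 0]
    - [[0, 0, -0.01], [0, 0, 0], 0]
    - [[0, 0, 0], [0, 0, 0], 0]

```text
time_s: 3.28
tool_pos: [0.4993, 0.2359, 0.1398]
tool_rot: [-3.132, 0.12, -0.042]
wrist_force: [0.6, -1.0, -0.8]
gripper_width: 0.0854
```

Run:
```python
from h import *
st()
for n in('side',): grab(n,n+'2')
a=cv2.imread('pics/side2.png')[170:350,170:370]; cv2.imwrite('pics/e2.png',cv2.resize(a,None,fx=3,fy=3))
```

```text
t 3.28 p [0.4993 0.2359 0.1398] z [ 0.027  0.006 -1.   ] yax [-0.076 -0.997 -0.008] F [ 0.6 -1.  -0.8] w 0.0854 q [-0.059  0.341 -0.563  1.883  0.233  0.954 -2.375]
```

View pics/e2.png

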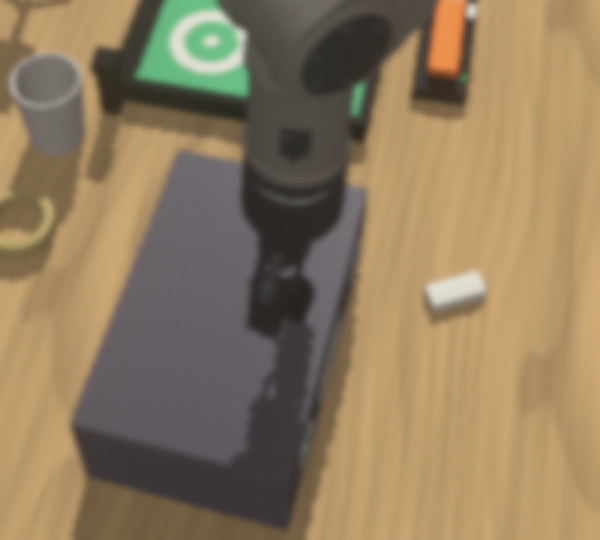

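Emit:
send_rows:
  targets:
    - [[-0.012, 0.003, 0], [-0.006, 0.027, 0.016], 0]
    - [[0, 0, -0.008], [0, 0, 0], 0]
    - [[0, 0, -0.006], [0, 0, 0], 0]
    - [[0, 0, 0], [0, 0, 0], 0]

```text
time_s: 3.67
tool_pos: [0.4934, 0.2401, 0.1325]
tool_rot: [-3.134, 0.101, -0.021]
wrist_force: [-0.1, 0.2, -0.3]
gripper_width: 0.0853
```

```bash
python3 -c "
from h import *
st()"
```

```text
t 3.67 p [0.4934 0.2401 0.1325] z [ 0.013  0.005 -1.   ] yax [-0.064 -0.998 -0.006] F [-0.1  0.2 -0.3] w 0.0853 q [-0.066  0.352 -0.567  1.887  0.234  0.953 -2.374]
```

Emit:
send_rows:
  targets:
    - [[-0.008, 0, -0.006], [-0.005, 0.014, 0.004], 0]
    - [[-0.002, 0, -0.004], [0, 0, 0], 0]
    - [[0, 0, 0], [0, 0, 0], 0]

```text
time_s: 3.92
tool_pos: [0.4841, 0.24, 0.1228]
tool_rot: [-3.139, 0.097, -0.002]
wrist_force: [-0.5, -0.3, 0.2]
gripper_width: 0.0855
```

```bash
python3 -c "
from h import *
st()"
```

```text
t 3.92 p [0.4841 0.24   0.1228] z [ 0.001  0.001 -1.   ] yax [-0.062 -0.998 -0.001] F [-0.5 -0.3  0.2] w 0.0855 q [-0.072  0.358 -0.568  1.905  0.236  0.943 -2.383]
```

Close on the knob.

Emit:
send_rows:
  targets:
    - [[0.001, 0, 0], [0, 0, 0], 0.4]
    - [[0, 0, 0], [0, 0, 0], 0.7]
    - [[0, 0, 0], [0, 0, 0], 1]
    - [[0, 0, 0], [0, 0, 0], 1]
    - [[0, 0, 0], [0, 0, 0], 1]
  grip_force: 40

```text
time_s: 4.33
tool_pos: [0.4851, 0.24, 0.1226]
tool_rot: [-3.14, 0.096, -0.002]
wrist_force: [-1.1, -0.0, 0.3]
gripper_width: 0.0264
```

```bash
python3 -c "
from h import *
st()"
```

```text
t 4.33 p [0.4851 0.24   0.1226] z [ 0.001  0.    -1.   ] yax [-0.061 -0.998 -0.   ] F [-1.1 -0.   0.3] w 0.0264 q [-0.072  0.36  -0.568  1.903  0.236  0.944 -2.382]
```

Emit:
send_rows:
  targets:
    - [[0.008, 0, 0.022], [0, 0, 0], 1]
    - [[0.011, -0.001, 0.021], [0, 0, 0], 1]
    - [[0.014, -0.001, 0.019], [0, 0, 0], 1]
  grip_force: 25

```text
time_s: 4.58
tool_pos: [0.5169, 0.2378, 0.1809]
tool_rot: [-3.14, 0.091, 0.003]
wrist_force: [5.8, 2.0, -11.6]
gripper_width: 0.0266
```

Run:
```python
from h import *
st()
grab('side','side3')
a=cv2.imread('pics/side3.png')[170:350,170:370]; cv2.imwrite('pics/e3.png',cv2.resize(a,None,fx=3,fy=3))
```

```text
t 4.58 p [0.5169 0.2378 0.1809] z [-0.002  0.001 -1.   ] yax [-0.058 -0.998 -0.001] F [  5.8   2.  -11.6] w 0.0266 q [-0.044  0.342 -0.572  1.78   0.205  1.081 -2.315]
```

View pics/e3.png

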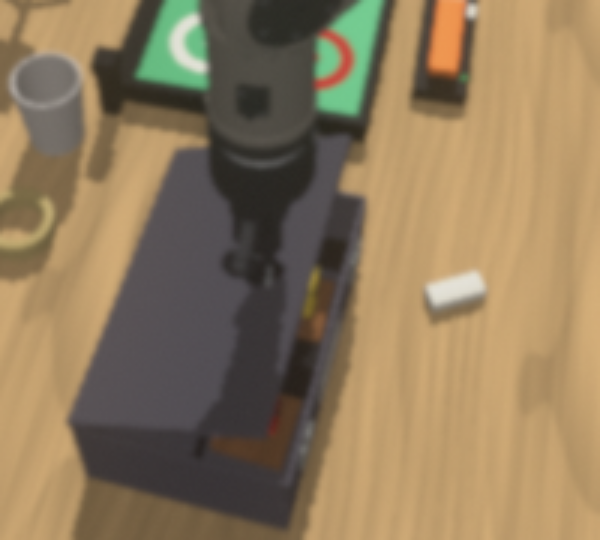

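Emit:
send_rows:
  targets:
    - [[0.017, -0.001, 0.0165], [0, 0, 0], 1]
    - [[0.019, -0.001, 0.014], [0, 0, 0], 1]
    - [[0.021, -0.001, 0.011], [0, 0, 0], 1]
    - [[0.022, -0.001, 0.008], [0, 0, 0], 1]

```text
time_s: 4.97
tool_pos: [0.5926, 0.2326, 0.2289]
tool_rot: [3.137, -0.09, -0.022]
wrist_force: [-2.3, 0.2, -4.8]
gripper_width: 0.0265
```

```bash
python3 -c "
from h import *
st()"
```

```text
t 4.97 p [0.5926 0.2326 0.2289] z [-0.014 -0.003 -1.   ] yax [-0.057 -0.998  0.004] F [-2.3  0.2 -4.8] w 0.0265 q [-0.039  0.427 -0.549  1.549  0.225  1.244 -2.25 ]
```

Emit:
send_rows:
  targets:
    - [[0.023, -0.001, 0.006], [0, -0.01, 0], 1]
    - [[0.023, -0.001, 0.002], [0, 0, 0], 1]
    - [[0.023, -0.001, -0.001], [0, 0, 0], 1]
    - [[0.023, -0.001, -0.005], [0, 0, 0], 1]
    - [[0.019, -0.001, -0.006], [0, 0, 0], 1]

```text
time_s: 5.38
tool_pos: [0.6984, 0.2253, 0.2203]
tool_rot: [3.128, -0.089, -0.041]
wrist_force: [-2.9, -0.4, -1.6]
gripper_width: 0.0264
```

Run:
```python
from h import *
st()
grab('side','side4')
a=cv2.imread('pics/side4.png')[170:350,170:370]; cv2.imwrite('pics/e4.png',cv2.resize(a,None,fx=3,fy=3))
```

```text
t 5.38 p [0.6984 0.2253 0.2203] z [-0.026 -0.012 -1.   ] yax [-0.057 -0.998  0.013] F [-2.9 -0.4 -1.6] w 0.0264 q [-0.066  0.617 -0.505  1.273  0.288  1.352 -2.191]
```

View pics/e4.png

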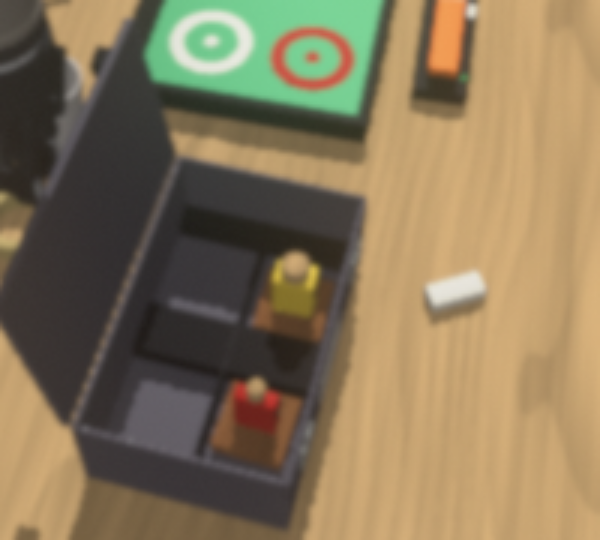

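Emit:
send_rows:
  targets:
    - [[0, 0, 0], [0, 0, 0], 0.5]
    - [[0, 0, 0], [0, 0, 0], 0]
    - [[0, 0, 0], [0, 0, 0], 0]
    - [[0, 0, 0], [0, 0, 0], 0]
    - [[0, 0, 0.02], [0, 0, 0], 0]

```text
time_s: 5.85
tool_pos: [0.6984, 0.2242, 0.2311]
tool_rot: [3.125, -0.091, -0.052]
wrist_force: [-0.6, 0.1, -1.3]
gripper_width: 0.0844
```

Emit:
send_rows:
  targets:
    - [[0, 0, 0.03], [0, 0, 0], 0]
    - [[0, 0, 0.035], [0, 0, 0], 0]
    - [[0, 0, 0.035], [0, 0, 0], 0]
    - [[-0.03, 0, 0.02], [0, 0, 0], 0]
    - [[-0.04, 0, 0], [0, 0, 0], 0]

```text
time_s: 6.27
tool_pos: [0.6287, 0.2225, 0.3558]
tool_rot: [3.125, -0.097, -0.049]
wrist_force: [-0.6, 0.4, 0.7]
gripper_width: 0.0857
```

Emit:
send_rows:
  targets:
    - [[-0.04, 0, 0], [0, 0, 0], 0]
    - [[-0.04, 0, 0], [0, 0, 0], 0]
    - [[-0.04, 0, 0], [0, 0, 0], 0]
    - [[-0.02, -0.02, 0], [0, 0, 0], 0]
    - [[0, -0.03, 0], [0, 0, 0], 0]

```text
time_s: 6.68
tool_pos: [0.4717, 0.1812, 0.3606]
tool_rot: [3.129, -0.069, -0.037]
wrist_force: [1.5, -1.2, 0.7]
gripper_width: 0.0854
```

Run:
```python
from h import *
st()
for n in('side','top'): grab(n,n+'5')
a=cv2.imread('pics/top5.png')[130:290,90:290]; cv2.imwrite('pics/f1.png',cv2.resize(a,None,fx=3.5,fy=3.5))
a=cv2.imread('pics/side5.png')[190:350,170:370]; cv2.imwrite('pics/f2.png',cv2.resize(a,None,fx=3.5,fy=3.5))
```

```text
t 6.68 p [0.4717 0.1812 0.3606] z [-0.024 -0.011 -1.   ] yax [-0.044 -0.999  0.012] F [ 1.5 -1.2  0.7] w 0.0854 q [ 0.068  0.104 -0.566  1.645  0.054  1.436 -2.119]
```

View pics/f1.png

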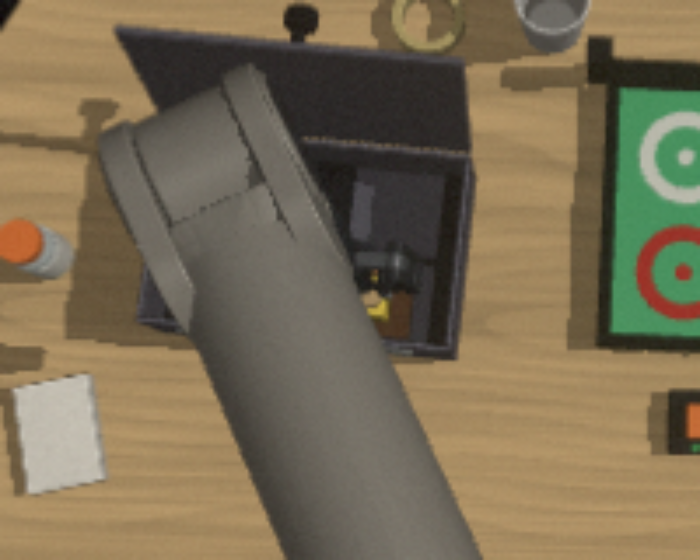

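View pics/f2.png

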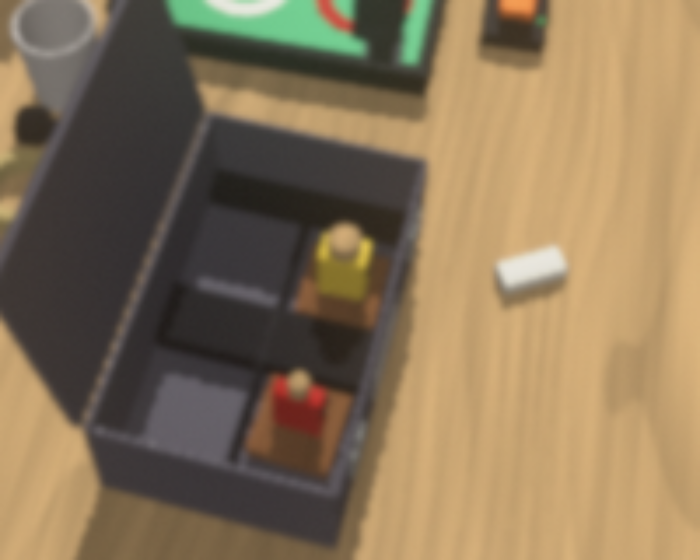

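Run:
```python
from h import *
im=cv2.imread('pics/side5.png')[:,:,::-1].copy()
a=im[235:325,225:305]; cv2.imwrite('pics/g.png',cv2.resize(a,None,fx=7,fy=6.6,interpolation=cv2.INTER_CUBIC)[:,:,::-1])
H=hsv(im);h,s,v=[H[:,:,i].astype(int) for i in range(3)]
for nm,m,w,hd in(('y',(h>21)&(h<35)&(s>140),(250,240,290,285),(268.6,257.7)),('r',((h<6)|(h>172))&(s>140),(235,290,275,325),(255.1,299.1))):
    c=big(m,w); print(nm,cv2.boundingRect(c), toplane('side',[hd],.080)[0].round(4))
print(proj('side',[[.4985,.1692,.005],[.5067,.305,.005],[.4985,.1692,.08],[.5067,.305,.08]]))
```

```text
y (260, 257, 16, 18) [0.5003 0.174  0.08  ]
r (248, 297, 15, 17) [0.5111 0.2974 0.08  ]
[[269.03656243 270.19759229]
 [256.36615864 314.52850549]
 [269.61085285 256.28173784]
 [256.22398033 302.23851389]]
```

View pics/g.png

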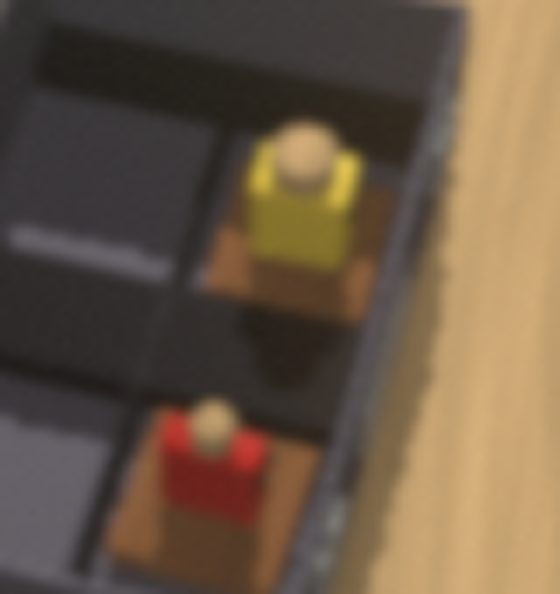

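Emit:
send_rows:
  targets:
    - [[0.028, -0.007, -0.02], [0.011, -0.024, -0.016], 0]
    - [[0, 0, -0.035], [0, 0, 0], 0]
    - [[0, 0, -0.035], [0, 0, 0], 0]
    - [[0, 0, -0.035], [0, 0, 0], 0]
    - [[0, 0, -0.01], [0, 0, 0], 0]

```text
time_s: 7.2
tool_pos: [0.5062, 0.1684, 0.2288]
tool_rot: [-3.139, 0.121, -0.035]
wrist_force: [-0.9, -0.4, -1.2]
gripper_width: 0.0855
```

```bash
python3 -c "
from h import *
st()"
```

```text
t 7.2 p [0.5062 0.1684 0.2288] z [ 0.022 -0.    -1.   ] yax [-0.077 -0.997 -0.001] F [-0.9 -0.4 -1.2] w 0.0855 q [ 0.065  0.21  -0.543  1.821  0.131  1.124 -2.171]
```

Emit:
send_rows:
  targets:
    - [[-0.007, 0.006, -0.01], [0, 0.022, 0.017], 0]
    - [[0, 0, -0.03], [0, 0, 0], 0]
    - [[0, 0, -0.03], [0, 0, 0], 0]
    - [[0, 0, -0.02], [0, 0, 0], 0]
    - [[0, 0, 0], [0, 0, 0], 0]

```text
time_s: 7.62
tool_pos: [0.4993, 0.1797, 0.1388]
tool_rot: [-3.137, 0.085, -0.001]
wrist_force: [-0.6, -1.2, -0.5]
gripper_width: 0.0854
```

```bash
python3 -c "
from h import *
st()"
```

```text
t 7.62 p [0.4993 0.1797 0.1388] z [ 0.001  0.003 -1.   ] yax [-0.054 -0.999 -0.003] F [-0.6 -1.2 -0.5] w 0.0854 q [ 0.027  0.315 -0.538  1.914  0.192  0.961 -2.225]
```

Emit:
send_rows:
  targets:
    - [[0.001, -0.006, 0], [0.003, 0, -0.006], 0]
    - [[0, 0, -0.02], [0, 0, 0], 0]
    - [[0, 0, 0], [0, 0, 0], 0]

```text
time_s: 7.87
tool_pos: [0.5031, 0.1764, 0.1231]
tool_rot: [-3.13, 0.091, -0.009]
wrist_force: [-1.4, -0.5, -0.1]
gripper_width: 0.0853
```

Run:
```python
from h import *
st()
im=grab('side')
a=im[195:325,195:325]; cv2.imwrite('pics/g2.png',cv2.resize(a,None,fx=4.5,fy=4.5,interpolation=cv2.INTER_CUBIC)[:,:,::-1])
```

```text
t 7.87 p [0.5031 0.1764 0.1231] z [ 0.006  0.01  -1.   ] yax [-0.058 -0.998 -0.01 ] F [-1.4 -0.5 -0.1] w 0.0853 q [ 0.03   0.335 -0.531  1.928  0.203  0.922 -2.228]
```

View pics/g2.png

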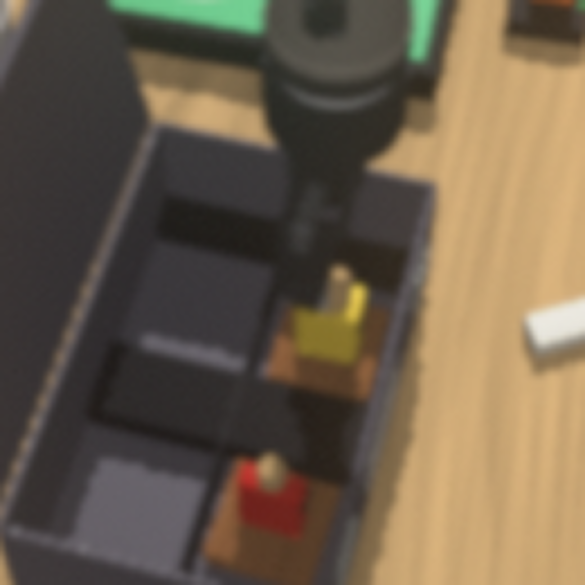

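Run:
```python
from h import *
for x in (.49,.503): print(proj('side',[[x+.003,.176+.047,.136],[x,.176,.08]])*1, (proj('side',[[x+.003,.176+.047,.136],[x,.176,.08]])-195)*4.5)
print(toplane('side',[(195+340/4.5,195+283/4.5)],.080))
```

```text
[[268.30030825 263.23977564]
 [272.29525792 258.99725453]] [[329.85138711 307.07899036]
 [347.82866065 287.98764537]]
[[263.13282303 262.33051183]
 [267.47432796 258.15734997]] [[306.59770364 302.98730324]
 [326.13447583 284.20807488]]
[[0.49513573 0.17357031 0.08      ]]
```

Emit:
send_rows:
  targets:
    - [[-0.004, -0.003, -0.02], [0.01, 0.006, 0], 0]
    - [[-0.001, 0, -0.03], [0, 0, 0], 0]
    - [[-0.001, 0, -0.02], [0, 0, 0], 0]
    - [[0, 0, 0], [0, 0, 0], 0]

```text
time_s: 8.25
tool_pos: [0.5084, 0.1766, 0.0652]
tool_rot: [-3.112, 0.094, -0.037]
wrist_force: [-0.3, -0.0, -0.4]
gripper_width: 0.085
```

```bash
python3 -c "
from h import *
st()"
```

```text
t 8.25 p [0.5084 0.1766 0.0652] z [ 0.024  0.027 -0.999] yax [-0.06  -0.998 -0.028] F [-0.3 -0.  -0.4] w 0.085 q [ 0.01   0.412 -0.504  1.979  0.259  0.78  -2.269]
```

Emit:
send_rows:
  targets:
    - [[-0.008, -0.003, 0], [-0.027, 0.024, 0], 0]
    - [[-0.001, 0, -0.015], [0, 0.003, 0], 0]
    - [[-0.001, 0, -0.012], [0, 0.003, 0], 0]
    - [[0, 0, 0], [0, 0, 0], 0]

```text
time_s: 8.58
tool_pos: [0.5048, 0.1754, 0.0441]
tool_rot: [-3.136, 0.097, -0.009]
wrist_force: [-0.6, -1.2, 0.4]
gripper_width: 0.0854
```

```bash
python3 -c "
from h import *
st()"
```

```text
t 8.58 p [0.5048 0.1754 0.0441] z [ 0.006  0.003 -1.   ] yax [-0.062 -0.998 -0.004] F [-0.6 -1.2  0.4] w 0.0854 q [-0.02   0.449 -0.484  1.981  0.293  0.772 -2.306]
```

Emit:
send_rows:
  targets:
    - [[-0.005, -0.001, -0.006], [-0.003, 0.006, 0], 0]
    - [[-0.001, 0, -0.003], [0, 0, 0], 0]
    - [[0, 0, 0], [0, 0, 0], 0.4]
    - [[0, 0, 0], [0, 0, 0], 0.7]
    - [[0, 0, 0], [0, 0, 0], 1]
  grip_force: 35

```text
time_s: 9.0
tool_pos: [0.5043, 0.1783, 0.0397]
tool_rot: [-3.134, 0.094, -0.019]
wrist_force: [0.2, -0.5, 0.3]
gripper_width: 0.0517
```

Emit:
send_rows:
  targets:
    - [[0, 0, 0], [0, 0, 0], 1]
    - [[0, 0, 0], [0, 0, 0], 1]
    - [[0, 0, 0], [0, 0, 0], 1]

```text
time_s: 9.25
tool_pos: [0.5042, 0.1777, 0.0397]
tool_rot: [-3.134, 0.095, -0.018]
wrist_force: [-0.6, 0.8, 3.2]
gripper_width: 0.026
```

Run:
```python
from h import *
st()
im=grab('side')
a=im[195:325,195:325]; cv2.imwrite('pics/g3.png',cv2.resize(a,None,fx=4.5,fy=4.5,interpolation=cv2.INTER_CUBIC)[:,:,::-1])
```

```text
t 9.25 p [0.5042 0.1777 0.0397] z [ 0.012  0.005 -1.   ] yax [-0.061 -0.998 -0.006] F [-0.6  0.8  3.2] w 0.026 q [-0.026  0.453 -0.481  1.988  0.3    0.756 -2.316]
```

View pics/g3.png

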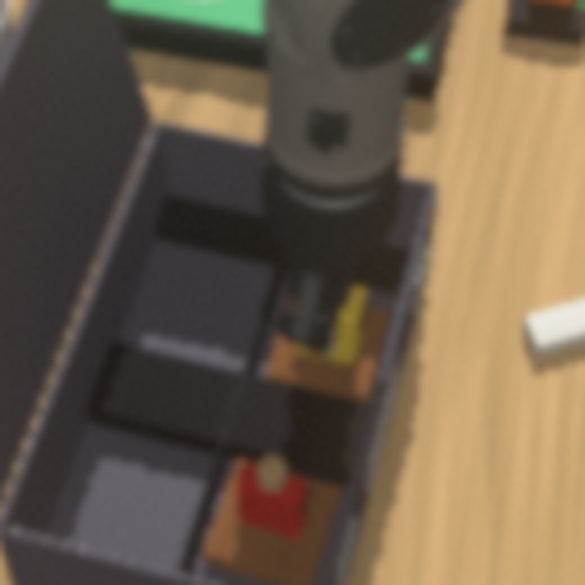

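Emit:
send_rows:
  targets:
    - [[0, 0, 0.01], [-0.005, 0.012, 0], 1]
    - [[0, 0, 0.02], [0, 0, 0], 1]
    - [[0, 0, 0.025], [0, 0, 0], 1]
    - [[0, 0, 0.03], [0, 0, 0], 1]
    - [[0, 0, 0.03], [0, 0, 0], 1]

```text
time_s: 9.72
tool_pos: [0.4944, 0.1729, 0.1481]
tool_rot: [3.132, -0.095, -0.038]
wrist_force: [0.9, -0.5, -2.3]
gripper_width: 0.0254
```

Emit:
send_rows:
  targets:
    - [[0, 0, 0.03], [0, 0, 0], 1]
    - [[0, -0.01, 0.025], [0, 0, 0], 1]
    - [[0.002, -0.025, 0.01], [0, 0, 0], 1]
    - [[0.003, -0.035, 0], [0, 0, 0], 1]
    - [[0.003, -0.035, 0], [0, 0, 0], 1]

```text
time_s: 10.13
tool_pos: [0.5015, 0.076, 0.221]
tool_rot: [-3.14, 0.067, 0.027]
wrist_force: [1.2, -0.2, -2.3]
gripper_width: 0.0253
```

Run:
```python
from h import *
st()
im=grab('side','side6')
```

```text
t 10.13 p [0.5015 0.076  0.221 ] z [-0.017  0.001 -1.   ] yax [-0.042 -0.999  0.   ] F [ 1.2 -0.2 -2.3] w 0.0253 q [ 0.208  0.187 -0.497  1.861  0.092  1.134 -1.935]
```

View pics/side6.png

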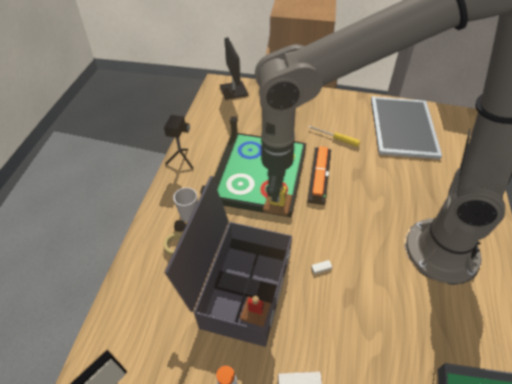

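Emit:
send_rows:
  targets:
    - [[0.005, -0.038, 0], [0, -0.008, -0.005], 1]
    - [[0.005, -0.038, 0], [0, -0.008, -0.005], 1]
    - [[0.005, -0.038, 0], [0, 0, 0], 1]
    - [[0.005, -0.038, 0], [0, 0, 0], 1]
    - [[0.005, -0.038, 0], [0, 0, 0], 1]

```text
time_s: 10.6
tool_pos: [0.5224, -0.1174, 0.2177]
tool_rot: [3.138, -0.085, -0.011]
wrist_force: [0.4, 0.7, -2.4]
gripper_width: 0.0254
```

Emit:
send_rows:
  targets:
    - [[0.005, -0.035, 0], [0, 0, 0], 1]
    - [[0.005, -0.035, -0.01], [0, 0, 0], 1]
    - [[0.005, -0.03, -0.02], [0, 0, 0], 1]
    - [[0, -0.015, -0.02], [0, 0, 0], 1]
    - [[0, 0, 0], [0, 0, 0], 1]

```text
time_s: 11.02
tool_pos: [0.5329, -0.2501, 0.1623]
tool_rot: [3.132, -0.111, -0.019]
wrist_force: [-1.0, 0.6, -2.6]
gripper_width: 0.0256
```

Run:
```python
from h import *
st()
for n in('side','top'): im=grab(n,n+'7')
a=cv2.imread('pics/top7.png')[140:280,240:400]; cv2.imwrite('pics/h1.png',cv2.resize(a,None,fx=4,fy=4))
a=cv2.imread('pics/side7.png')[90:230,190:350]; cv2.imwrite('pics/h2.png',cv2.resize(a,None,fx=4,fy=4))
```

```text
t 11.02 p [ 0.5329 -0.2501  0.1623] z [-0.013 -0.007 -1.   ] yax [-0.071 -0.997  0.008] F [-1.   0.6 -2.6] w 0.0256 q [ 0.58   0.365 -0.278  1.753  0.126  1.049 -1.386]
```

View pics/h1.png

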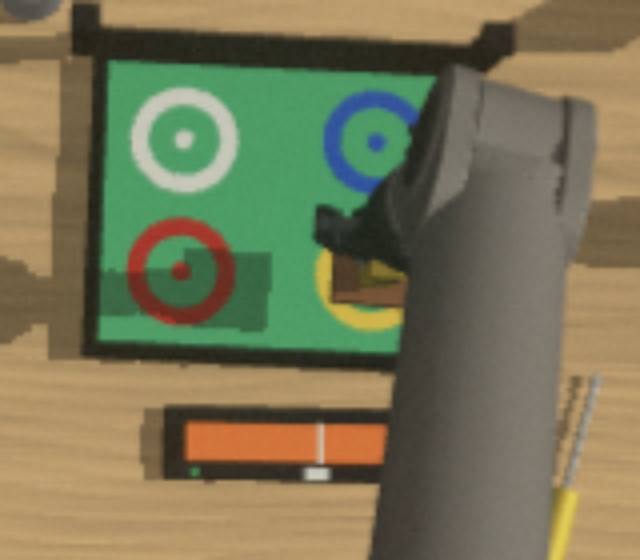

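View pics/h2.png

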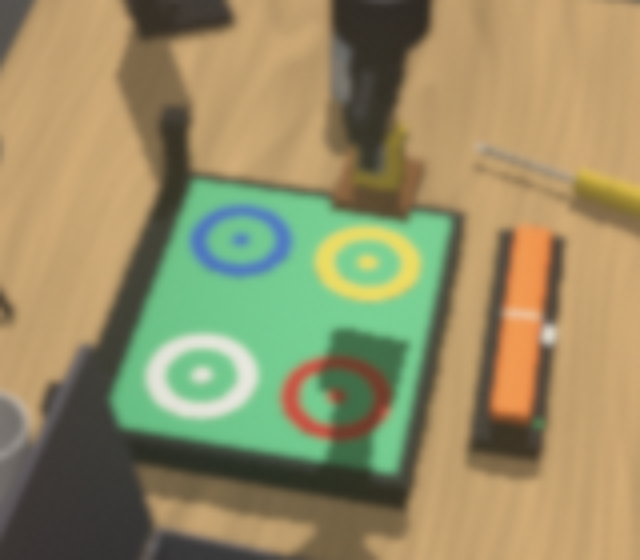

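Run:
```python
from h import *
im=cv2.imread('pics/side7.png'); a=im[115:155,260:310]; cv2.imwrite('pics/h3.png',cv2.resize(a,None,fx=14,fy=14,interpolation=cv2.INTER_CUBIC))
print(toplane('side',[(273.25,141.75),(292,144.5)],.1276))
```

```text
[[ 0.56027081 -0.22229401  0.1276    ]
 [ 0.49932931 -0.22170716  0.1276    ]]
```

View pics/h3.png

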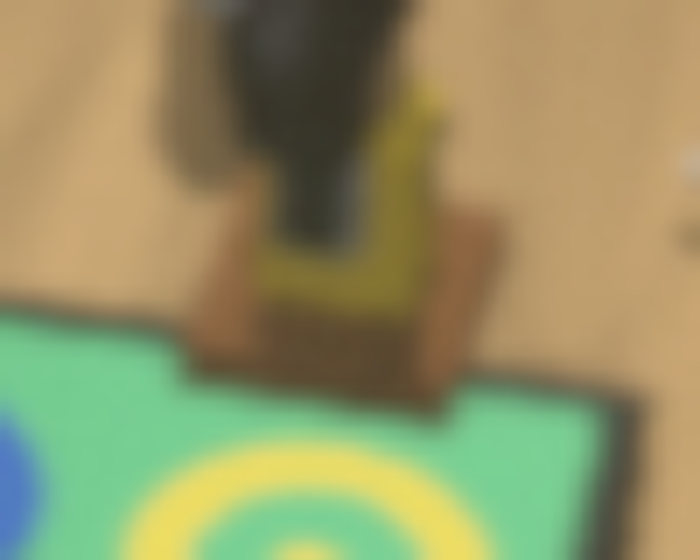

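Emit:
send_rows:
  targets:
    - [[0.007, -0.011, -0.01], [0.007, -0.013, 0], 1]
    - [[0, 0, -0.02], [0, 0, 0], 1]
    - [[0, 0, -0.02], [0, 0, 0], 1]
    - [[0, 0, -0.02], [0, 0, 0], 1]
    - [[0, 0, 0], [0, 0, 0], 1]

```text
time_s: 11.53
tool_pos: [0.5493, -0.2467, 0.1002]
tool_rot: [-3.136, 0.084, -0.027]
wrist_force: [-0.8, 0.4, -3.2]
gripper_width: 0.0255
```

```bash
python3 -c "
from h import *
st()"
```

```text
t 11.53 p [ 0.5493 -0.2467  0.1002] z [ 0.018  0.004 -1.   ] yax [-0.054 -0.999 -0.005] F [-0.8  0.4 -3.2] w 0.0255 q [ 0.574  0.444 -0.279  1.793  0.139  0.909 -1.388]
```

Emit:
send_rows:
  targets:
    - [[-0.009, -0.014, 0], [-0.004, 0.018, 0], 1]
    - [[-0.001, 0, -0.01], [0, 0.003, 0], 1]
    - [[-0.001, 0, -0.01], [0, 0.003, 0], 1]
    - [[0, 0, 0], [0, 0, 0], 1]

```text
time_s: 11.87
tool_pos: [0.5413, -0.2582, 0.084]
tool_rot: [3.139, -0.075, -0.003]
wrist_force: [0.2, -0.7, -2.7]
gripper_width: 0.0251
```

```bash
python3 -c "
from h import *
st()"
```

```text
t 11.87 p [ 0.5413 -0.2582  0.084 ] z [-0.002 -0.002 -1.   ] yax [-0.047 -0.999  0.002] F [ 0.2 -0.7 -2.7] w 0.0251 q [ 0.58   0.467 -0.269  1.798  0.156  0.898 -1.377]
```

Emit:
send_rows:
  targets:
    - [[-0.001, -0.003, -0.01], [0, 0.002, 0], 1]
    - [[0, 0, -0.006], [0, 0.002, 0], 1]
    - [[0, 0, 0], [0, 0, 0], 1]

```text
time_s: 12.12
tool_pos: [0.5415, -0.2616, 0.068]
tool_rot: [3.138, -0.074, -0.005]
wrist_force: [-0.3, 1.0, -2.3]
gripper_width: 0.0256
```

Run:
```python
from h import *
st()
for n in('side',): im=grab(n,n+'8')
a=cv2.imread('pics/side8.png')[110:200,230:320]; cv2.imwrite('pics/h4.png',cv2.resize(a,None,fx=6.5,fy=6.5))
```

```text
t 12.12 p [ 0.5415 -0.2616  0.068 ] z [-0.003 -0.003 -1.   ] yax [-0.047 -0.999  0.003] F [-0.3  1.  -2.3] w 0.0256 q [ 0.58   0.49  -0.263  1.804  0.165  0.871 -1.379]
```

View pics/h4.png

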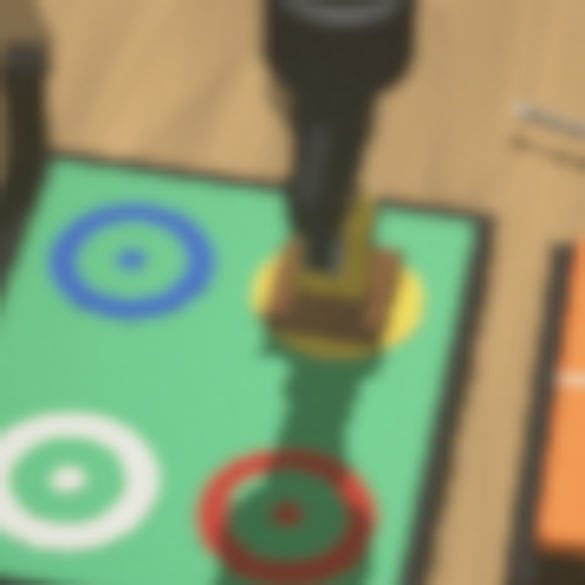

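Run:
```python
from h import *
P=toplane('side',[(270.8,161.2),(288.2,164.2)],.033);print(P,P.mean(0))
```

```text
[[ 0.56693336 -0.22704712  0.033     ]
 [ 0.50676744 -0.22487995  0.033     ]] [ 0.5368504  -0.22596353  0.033     ]
```

Emit:
send_rows:
  targets:
    - [[0, -0.005, 0], [0, 0, 0], 1]
    - [[0, 0, -0.003], [0, 0, 0], 1]
    - [[0, 0, -0.002], [0, 0, 0], 1]
    - [[0, 0, 0], [0, 0, 0], 1]

```text
time_s: 12.5
tool_pos: [0.5424, -0.2673, 0.0656]
tool_rot: [3.138, -0.076, -0.003]
wrist_force: [0.3, -0.3, -1.7]
gripper_width: 0.0253
```

```bash
python3 -c "
from h import *
st()"
```

```text
t 12.5 p [ 0.5424 -0.2673  0.0656] z [-0.002 -0.003 -1.   ] yax [-0.048 -0.999  0.003] F [ 0.3 -0.3 -1.7] w 0.0253 q [ 0.586  0.498 -0.261  1.798  0.166  0.868 -1.372]
```

Emit:
send_rows:
  targets:
    - [[0, 0, -0.003], [0, 0, 0], 1]
    - [[0, 0, -0.002], [0, 0, 0], 1]

```text
time_s: 12.67
tool_pos: [0.5429, -0.2678, 0.0649]
tool_rot: [3.137, -0.077, -0.003]
wrist_force: [-6.1, 1.8, 13.1]
gripper_width: 0.0254
```

Emit:
send_rows:
  targets:
    - [[0, 0, 0], [0, 0, 0], 0.6]
    - [[0, 0, 0], [0, 0, 0], 0.3]
    - [[0, 0, 0], [0, 0, 0], 0]
    - [[0, 0, 0], [0, 0, 0], 0]
    - [[0, 0, 0], [0, 0, 0], 0]

```text
time_s: 13.08
tool_pos: [0.545, -0.2688, 0.0667]
tool_rot: [3.135, -0.077, 0.005]
wrist_force: [0.1, -0.3, 0.5]
gripper_width: 0.0806
```

Emit:
send_rows:
  targets:
    - [[0, 0, 0.01], [0, 0, 0], 0]
    - [[0, 0, 0.02], [0, 0, 0], 0]
    - [[0, 0, 0.03], [0, 0, 0], 0]
    - [[0, 0, 0.035], [0, 0, 0], 0]
    - [[0, 0, 0.04], [0, 0, 0], 0]

```text
time_s: 13.5
tool_pos: [0.537, -0.2654, 0.197]
tool_rot: [-3.137, 0.076, 0.027]
wrist_force: [0.4, -0.8, 0.1]
gripper_width: 0.0854
```

Emit:
send_rows:
  targets:
    - [[0, 0.03, 0.025], [0, 0, 0], 0]
    - [[0, 0.039, 0], [0, 0, 0], 0]
    - [[0, 0.039, 0], [0, 0, 0], 0]
    - [[0, 0.039, 0], [0, 0, 0], 0]
    - [[0, 0.039, 0], [0, 0, 0], 0]

```text
time_s: 13.92
tool_pos: [0.5411, -0.0889, 0.2391]
tool_rot: [3.129, -0.113, 0.011]
wrist_force: [1.0, -0.3, 0.0]
gripper_width: 0.0851
```

Run:
```python
from h import *
st()
for n in('side','top'): im=grab(n,n+'9')
a=cv2.imread('pics/top9.png')[140:280,240:400]; cv2.imwrite('pics/i1.png',cv2.resize(a,None,fx=4,fy=4))
a=cv2.imread('pics/side9.png')[110:330,190:330]; cv2.imwrite('pics/i2.png',cv2.resize(a,None,fx=2.7,fy=2.7))
```

```text
t 13.92 p [ 0.5411 -0.0889  0.2391] z [ 0.007 -0.011 -1.   ] yax [-0.072 -0.997  0.01 ] F [ 1.  -0.3  0. ] w 0.0851 q [ 0.4    0.221 -0.376  1.769  0.1    1.161 -1.65 ]
```

View pics/i1.png

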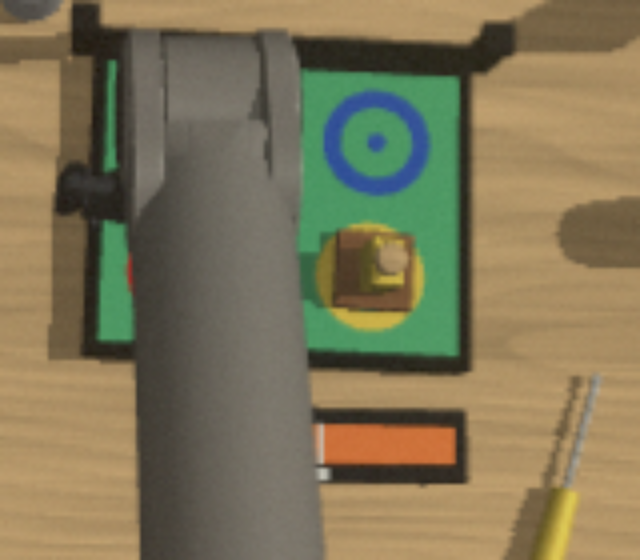

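View pics/i2.png

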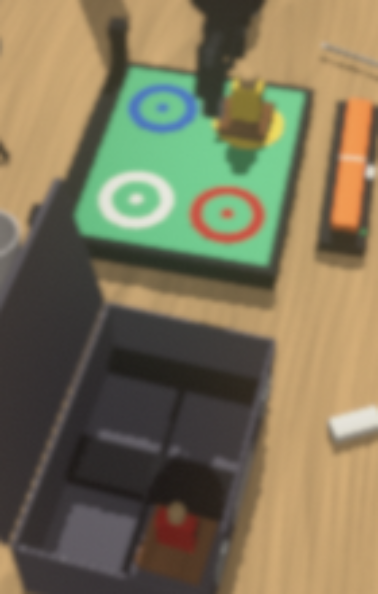

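Run:
```python
from h import *
c=np.array([[334,231],[415,235],[413,312],[332,305]])/4+[240,140]
P=toplane('top',c,.044);print(P.round(4),P.mean(0))
```

```text
[[ 0.5683 -0.2335  0.044 ]
 [ 0.5669 -0.3004  0.044 ]
 [ 0.5033 -0.2982  0.044 ]
 [ 0.5071 -0.2318  0.044 ]] [ 0.53640493 -0.26600167  0.044     ]
```

Emit:
send_rows:
  targets:
    - [[-0.004, 0.035, 0.018], [0, 0, 0], 0]
    - [[-0.004, 0.035, 0.018], [0, 0, 0], 0]
    - [[-0.004, 0.035, 0.018], [0, 0, 0], 0]
    - [[-0.004, 0.037, 0.01], [0, 0, 0], 0]
    - [[-0.004, 0.038, 0], [0, 0, 0], 0]

```text
time_s: 14.43
tool_pos: [0.5202, 0.0884, 0.3045]
tool_rot: [3.128, -0.115, 0.012]
wrist_force: [1.7, 0.9, -0.6]
gripper_width: 0.0851
```

Emit:
send_rows:
  targets:
    - [[-0.004, 0.038, 0], [0, 0, 0], 0]
    - [[-0.004, 0.038, 0], [0, 0, 0], 0]
    - [[-0.004, 0.038, 0], [0, 0, 0], 0]
    - [[0, 0.038, 0], [0, 0, 0], 0]
    - [[0, 0.02, 0], [0, 0, 0], 0]

```text
time_s: 14.85
tool_pos: [0.5058, 0.2705, 0.3104]
tool_rot: [3.13, -0.112, 0.025]
wrist_force: [0.1, 1.4, 1.1]
gripper_width: 0.0857
```

```bash
python3 -c "
from h import *
st()"
```

```text
t 14.85 p [0.5058 0.2705 0.3104] z [ 0.016 -0.01  -1.   ] yax [-0.072 -0.997  0.009] F [0.1 1.4 1.1] w 0.0857 q [-0.067  0.247 -0.619  1.605  0.165  1.331 -2.353]
```

Emit:
send_rows:
  targets:
    - [[0.003, 0.024, -0.02], [0.01, 0.016, 0.012], 0]
    - [[0, 0, -0.03], [0, 0.002, 0], 0]
    - [[0, 0, -0.03], [0, 0.002, 0], 0]
    - [[0, 0, -0.03], [0, 0.002, 0], 0]
    - [[0, 0, -0.02], [0, 0.002, 0], 0]

```text
time_s: 15.27
tool_pos: [0.51, 0.3073, 0.1856]
tool_rot: [-3.127, 0.072, -0.008]
wrist_force: [1.0, -1.3, 0.0]
gripper_width: 0.0857
```

```bash
python3 -c "
from h import *
st()"
```

```text
t 15.27 p [0.51   0.3073 0.1856] z [ 0.005  0.014 -1.   ] yax [-0.046 -0.999 -0.014] F [ 1.  -1.3  0. ] w 0.0857 q [-0.129  0.385 -0.614  1.722  0.237  1.098 -2.431]
```

Emit:
send_rows:
  targets:
    - [[-0.001, -0.01, -0.01], [-0.014, 0.005, -0.014], 0]
    - [[0, 0, -0.03], [0, 0.002, 0], 0]
    - [[0, 0, -0.02], [0, 0.002, 0], 0]
    - [[0, 0, 0], [0, 0, 0], 0]

```text
time_s: 15.6
tool_pos: [0.5087, 0.2918, 0.1212]
tool_rot: [3.132, -0.1, -0.012]
wrist_force: [-0.4, -0.8, 0.0]
gripper_width: 0.0852
```

Run:
```python
from h import *
st()
im=grab('side')
a=im[195:345,195:325]; cv2.imwrite('pics/j2.png',cv2.resize(a,None,fx=4,fy=4,interpolation=cv2.INTER_CUBIC)[:,:,::-1])
```

```text
t 15.6 p [0.5087 0.2918 0.1212] z [-0.008 -0.007 -1.   ] yax [-0.064 -0.998  0.008] F [-0.4 -0.8  0. ] w 0.0852 q [-0.142  0.449 -0.583  1.788  0.288  1.002 -2.474]
```

View pics/j2.png

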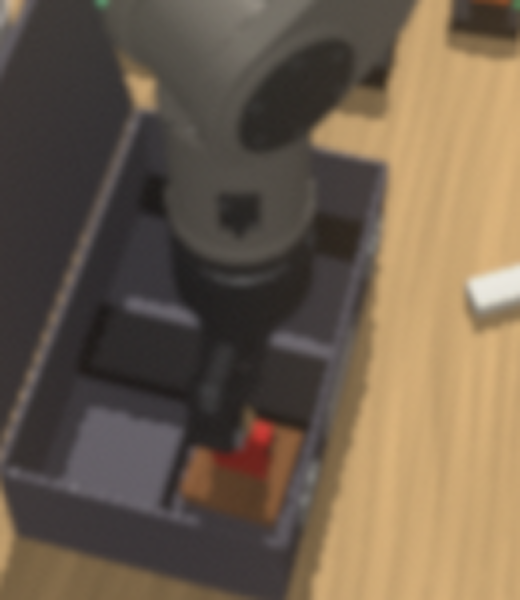

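Emit:
send_rows:
  targets:
    - [[-0.001, 0.005, -0.02], [0.007, -0.006, 0], 0]
    - [[-0.001, 0, -0.025], [0, 0.003, 0], 0]
    - [[-0.001, 0, -0.01], [0, 0.003, 0], 0]
    - [[0, 0, 0], [0, 0, 0], 0]

```text
time_s: 15.98
tool_pos: [0.5126, 0.2985, 0.0749]
tool_rot: [-3.134, 0.108, -0.009]
wrist_force: [-0.3, -0.0, 0.3]
gripper_width: 0.0854
```

```bash
python3 -c "
from h import *
st()"
```

```text
t 15.98 p [0.5126 0.2985 0.0749] z [ 0.006  0.005 -1.   ] yax [-0.069 -0.998 -0.006] F [-0.3 -0.   0.3] w 0.0854 q [-0.168  0.506 -0.56   1.821  0.334  0.901 -2.519]
```

Emit:
send_rows:
  targets:
    - [[-0.006, 0, -0.012], [-0.005, 0.006, 0.008], 0]
    - [[-0.002, 0, -0.014], [0, 0.003, 0], 0]
    - [[-0.001, 0, -0.01], [0, 0.003, 0], 0]
    - [[0, 0, 0], [0, 0, 0], 0]

```text
time_s: 16.32
tool_pos: [0.5064, 0.2998, 0.0414]
tool_rot: [-3.137, 0.097, -0.001]
wrist_force: [-1.3, 0.0, 1.2]
gripper_width: 0.0855
```

```bash
python3 -c "
from h import *
st()"
```

```text
t 16.32 p [0.5064 0.2998 0.0414] z [ 0.001  0.003 -1.   ] yax [-0.062 -0.998 -0.003] F [-1.3  0.   1.2] w 0.0855 q [-0.188  0.547 -0.544  1.848  0.365  0.845 -2.545]
```

Emit:
send_rows:
  targets:
    - [[0, 0, -0.002], [0, 0, 0], 0.4]
    - [[0, 0, 0], [0, 0, 0], 0.7]
    - [[0, 0, 0], [0, 0, 0], 1]
    - [[0, 0, 0], [0, 0, 0], 1]
    - [[0, 0, 0], [0, 0, 0], 1]

```text
time_s: 16.73
tool_pos: [0.507, 0.3004, 0.0398]
tool_rot: [-3.136, 0.096, -0.003]
wrist_force: [0.5, 0.1, -0.2]
gripper_width: 0.0254
```

Emit:
send_rows:
  targets:
    - [[0, 0, 0], [0, 0, 0], 1]
    - [[0, 0, 0], [0, 0, 0], 1]
    - [[0, 0, 0], [0, 0, 0], 1]
  grip_force: 35

```text
time_s: 16.98
tool_pos: [0.5073, 0.3003, 0.0403]
tool_rot: [-3.136, 0.097, -0.004]
wrist_force: [-0.5, 0.5, -1.2]
gripper_width: 0.0157
```

Run:
```python
from h import *
st()
im=grab('side')
a=im[195:345,195:325]; cv2.imwrite('pics/j3.png',cv2.resize(a,None,fx=4,fy=4,interpolation=cv2.INTER_CUBIC)[:,:,::-1])
```

```text
t 16.98 p [0.5073 0.3003 0.0403] z [ 0.002  0.004 -1.   ] yax [-0.062 -0.998 -0.004] F [-0.5  0.5 -1.2] w 0.0157 q [-0.189  0.549 -0.542  1.848  0.368  0.842 -2.546]
```

View pics/j3.png

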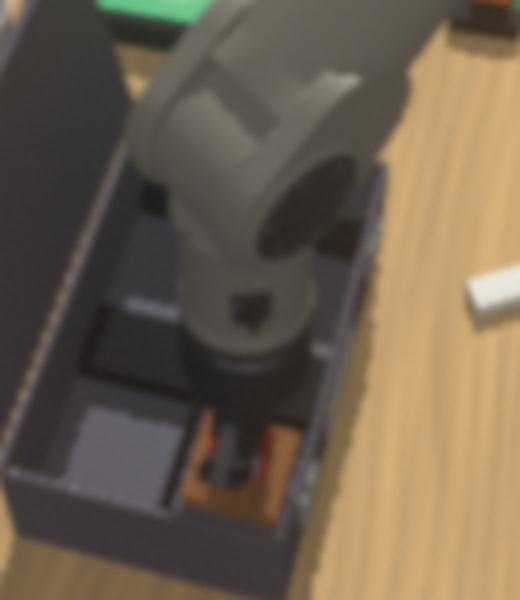

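Width is 15.7 mm, so this is the red one. Lift and carry it.

Emit:
send_rows:
  targets:
    - [[0, 0, 0.01], [0, 0.0, 0], 1]
    - [[0, 0, 0.02], [0, 0, 0], 1]
    - [[0, 0, 0.025], [0, 0, 0], 1]
    - [[0, 0, 0.03], [0, 0, 0], 1]
    - [[0, 0, 0.03], [0, 0, 0], 1]

```text
time_s: 17.45
tool_pos: [0.5008, 0.296, 0.1531]
tool_rot: [3.135, -0.094, -0.021]
wrist_force: [0.9, 0.3, -1.3]
gripper_width: 0.0157
```

Emit:
send_rows:
  targets:
    - [[0, 0, 0.03], [0, 0, 0], 1]
    - [[0, 0, 0.03], [0, 0, 0], 1]
    - [[0.002, -0.02, 0.02], [0, 0, 0], 1]
    - [[0.003, -0.035, 0], [0, 0, 0], 1]
    - [[0.003, -0.035, 0], [0, 0, 0], 1]

```text
time_s: 17.87
tool_pos: [0.5074, 0.2174, 0.2493]
tool_rot: [-3.131, 0.065, 0.001]
wrist_force: [1.9, -1.0, -0.9]
gripper_width: 0.0153
```

```bash
python3 -c "
from h import *
st()"
```

```text
t 17.87 p [0.5074 0.2174 0.2493] z [-0.    0.01 -1.  ] yax [-0.041 -0.999 -0.01 ] F [ 1.9 -1.  -0.9] w 0.0153 q [ 0.036  0.248 -0.61   1.739  0.142  1.196 -2.223]
```

Emit:
send_rows:
  targets:
    - [[0.004, -0.038, 0], [-0.01, 0, 0], 1]
    - [[0.004, -0.038, 0], [0, 0, 0], 1]
    - [[0.004, -0.038, 0], [0, 0, 0], 1]
    - [[0.004, -0.038, 0], [0, 0, 0], 1]
    - [[0.004, -0.038, 0], [0, 0, 0], 1]

```text
time_s: 18.28
tool_pos: [0.5259, 0.0236, 0.2559]
tool_rot: [-3.139, 0.049, -0.013]
wrist_force: [1.3, -0.8, -1.0]
gripper_width: 0.0153
```

Emit:
send_rows:
  targets:
    - [[0.004, -0.036, 0], [0, 0, 0], 1]
    - [[0.004, -0.036, 0], [0, 0, 0], 1]
    - [[0, -0.03, -0.02], [0, 0, 0], 1]
    - [[0, -0.01, -0.03], [0, 0, 0], 1]
    - [[0, 0, -0.02], [0, 0, 0], 1]

```text
time_s: 18.7
tool_pos: [0.5363, -0.1061, 0.1934]
tool_rot: [3.134, -0.072, 0.039]
wrist_force: [-0.1, 1.3, -1.2]
gripper_width: 0.0152
```

```bash
python3 -c "
from h import *
st()"
```

```text
t 18.7 p [ 0.5363 -0.1061  0.1934] z [ 0.025 -0.007 -1.   ] yax [-0.046 -0.999  0.006] F [-0.1  1.3 -1.2] w 0.0152 q [ 0.457  0.251 -0.403  1.842  0.12   1.045 -1.609]
```

Emit:
send_rows:
  targets:
    - [[0, -0.002, -0.02], [0.007, 0.025, -0.01], 1]
    - [[0, 0, -0.03], [0, 0.002, 0], 1]
    - [[0, 0, -0.03], [0, 0.002, 0], 1]
    - [[0, 0, 0], [0, 0, 0], 1]

```text
time_s: 19.03
tool_pos: [0.5332, -0.1114, 0.11]
tool_rot: [3.139, -0.097, -0.013]
wrist_force: [-0.7, 0.9, -1.9]
gripper_width: 0.0153
```

Run:
```python
from h import *
st()
im=grab('side')
a=im[150:220,230:310]; cv2.imwrite('pics/k.png',cv2.resize(a,None,fx=8,fy=8,interpolation=cv2.INTER_CUBIC)[:,:,::-1])
```

```text
t 19.03 p [ 0.5332 -0.1114  0.11  ] z [-0.008 -0.001 -1.   ] yax [-0.062 -0.998  0.001] F [-0.7  0.9 -1.9] w 0.0153 q [ 0.44   0.362 -0.382  1.903  0.169  0.916 -1.657]
```

View pics/k.png

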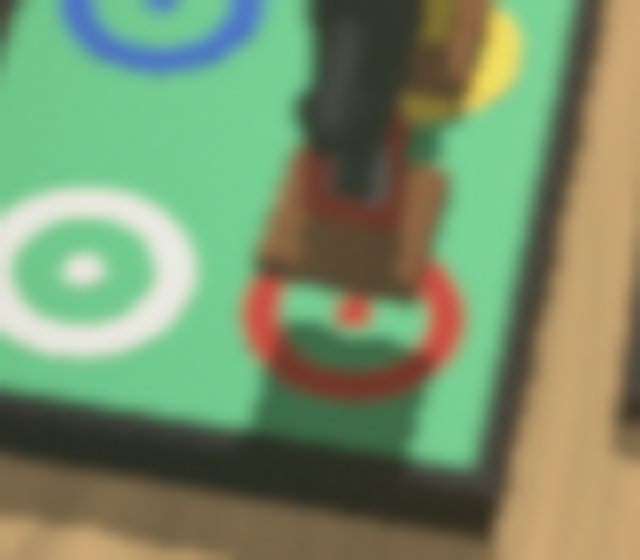

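Run:
```python
from h import *
P=toplane('side',[(262.25,183.5),(281.9,187.25)],.075);print(P,P.mean(0)+[-.002,-.032,0])
```

```text
[[ 0.56878977 -0.08519147  0.075     ]
 [ 0.506735   -0.08217813  0.075     ]] [ 0.53576239 -0.1156848   0.075     ]
```

Emit:
send_rows:
  targets:
    - [[0.001, 0.004, -0.01], [0.001, -0.006, 0], 1]
    - [[-0.001, 0, -0.02], [0, 0.002, 0], 1]
    - [[-0.001, 0, -0.01], [0, 0.002, 0], 1]
    - [[0, 0, 0], [0, 0, 0], 1]

```text
time_s: 19.42
tool_pos: [0.5398, -0.1071, 0.0803]
tool_rot: [3.138, -0.096, 0.017]
wrist_force: [-0.2, 0.7, -1.6]
gripper_width: 0.0157
```

```bash
python3 -c "
from h import *
st()"
```

```text
t 19.42 p [ 0.5398 -0.1071  0.0803] z [ 0.011 -0.002 -1.   ] yax [-0.061 -0.998  0.002] F [-0.2  0.7 -1.6] w 0.0157 q [ 0.423  0.401 -0.375  1.927  0.195  0.838 -1.686]
```

Emit:
send_rows:
  targets:
    - [[-0.006, 0.001, -0.006], [0.002, 0.01, 0], 1]
    - [[-0.001, 0, -0.006], [0, 0.002, 0], 1]
    - [[0, 0, 0], [0, 0, 0], 1]

```text
time_s: 19.67
tool_pos: [0.5353, -0.106, 0.072]
tool_rot: [3.139, -0.095, 0.007]
wrist_force: [0.0, -0.1, -0.9]
gripper_width: 0.0153
```

```bash
python3 -c "
from h import *
st()"
```

```text
t 19.67 p [ 0.5353 -0.106   0.072 ] z [ 0.004 -0.001 -1.   ] yax [-0.06  -0.998  0.001] F [ 0.  -0.1 -0.9] w 0.0153 q [ 0.42   0.409 -0.373  1.938  0.2    0.825 -1.691]
```

Emit:
send_rows:
  targets:
    - [[-0.001, 0, -0.006], [0, 0.003, 0], 1]
    - [[0, 0, -0.003], [0, 0, 0], 1]
    - [[0, 0, 0], [0, 0, 0], 1]

```text
time_s: 19.92
tool_pos: [0.5354, -0.1064, 0.0652]
tool_rot: [3.138, -0.096, 0.005]
wrist_force: [0.3, 0.1, -2.2]
gripper_width: 0.0151
```

```bash
python3 -c "
from h import *
st()"
```

```text
t 19.92 p [ 0.5354 -0.1064  0.0652] z [ 0.003 -0.003 -1.   ] yax [-0.061 -0.998  0.002] F [ 0.3  0.1 -2.2] w 0.0151 q [ 0.417  0.419 -0.369  1.942  0.207  0.813 -1.698]
```

Emit:
send_rows:
  targets:
    - [[0, 0, -0.003], [0, 0, 0], 1]
    - [[0, 0, -0.001], [0, 0, 0], 1]

```text
time_s: 20.08
tool_pos: [0.5365, -0.1068, 0.0652]
tool_rot: [3.136, -0.099, 0.007]
wrist_force: [-0.1, 0.0, -1.5]
gripper_width: 0.0156
```

Emit:
send_rows:
  targets:
    - [[0, 0, -0.005], [0, 0, 0], 1]
    - [[0, 0, -0.002], [0, 0, 0], 1]

```text
time_s: 20.25
tool_pos: [0.538, -0.1072, 0.0648]
tool_rot: [3.133, -0.102, 0.008]
wrist_force: [-0.8, -0.1, -2.2]
gripper_width: 0.0152
```

Emit:
send_rows:
  targets:
    - [[-0.002, 0, -0.007], [0, 0.004, 0], 1]
    - [[0, 0, 0], [0, 0, 0], 1]

```text
time_s: 20.42
tool_pos: [0.5402, -0.1076, 0.0659]
tool_rot: [3.13, -0.104, 0.013]
wrist_force: [-0.1, -0.3, -0.9]
gripper_width: 0.0154
```

Run:
```python
from h import *
st()
im=grab('side')
a=im[150:220,230:310]; cv2.imwrite('pics/k2.png',cv2.resize(a,None,fx=8,fy=8,interpolation=cv2.INTER_CUBIC)[:,:,::-1])
```

```text
t 20.42 p [ 0.5402 -0.1076  0.0659] z [ 0.008 -0.01  -1.   ] yax [-0.066 -0.998  0.009] F [-0.1 -0.3 -0.9] w 0.0154 q [ 0.409  0.422 -0.364  1.935  0.215  0.813 -1.71 ]
```

View pics/k2.png

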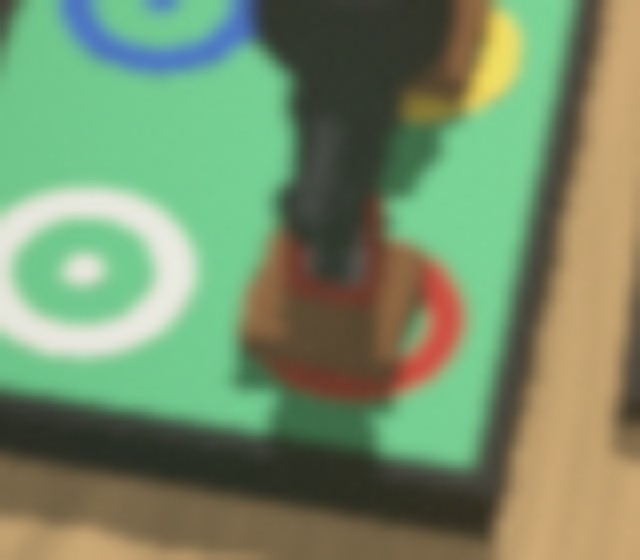

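Run:
```python
from h import *
for z in (.03,.036):
  P=toplane('side',[(260,192.9),(279,197.25)],z);print(P.round(4),P.mean(0)+[-.002,-.032,0])
```

```text
[[ 0.5755 -0.0838  0.03  ]
 [ 0.5133 -0.0782  0.03  ]] [ 0.54239804 -0.11302079  0.03      ]
[[ 0.5745 -0.0789  0.036 ]
 [ 0.5127 -0.0733  0.036 ]] [ 0.54160291 -0.10805852  0.036     ]
```

Emit:
send_rows:
  targets:
    - [[-0.008, 0, -0.002], [0.008, 0.008, 0.005], 1]
    - [[-0.002, 0, -0.004], [0, 0, 0], 1]

```text
time_s: 20.63
tool_pos: [0.5328, -0.1074, 0.0634]
tool_rot: [3.138, -0.095, 0.008]
wrist_force: [-13.2, 2.1, 49.5]
gripper_width: 0.015
```

```bash
python3 -c "
from h import *
st()"
```

```text
t 20.63 p [ 0.5328 -0.1074  0.0634] z [ 0.005 -0.002 -1.   ] yax [-0.06  -0.998  0.002] F [-13.2   2.1  49.5] w 0.015 q [ 0.42   0.417 -0.369  1.95   0.207  0.806 -1.695]
```

Emit:
send_rows:
  targets:
    - [[0, 0, 0.002], [0, 0, 0], 1]
    - [[0, 0, 0], [0, 0, 0], 0.8]

```text
time_s: 20.8
tool_pos: [0.5321, -0.1078, 0.0658]
tool_rot: [3.138, -0.095, 0.007]
wrist_force: [-0.4, 0.0, 0.1]
gripper_width: 0.0171
```

Emit:
send_rows:
  targets:
    - [[0, 0, 0], [0, 0, 0], 0.6]
    - [[0, 0, 0], [0, 0, 0], 0.3]
    - [[0, 0, 0], [0, 0, 0], 0]
    - [[0, 0, 0], [0, 0, 0], 0]
    - [[0, 0, 0], [0, 0, 0], 0]

```text
time_s: 21.22
tool_pos: [0.5289, -0.1082, 0.0621]
tool_rot: [3.139, -0.096, -0.002]
wrist_force: [0.1, -0.1, 1.1]
gripper_width: 0.0768
```

Emit:
send_rows:
  targets:
    - [[0, 0, 0.01], [0, 0, 0], 0]
    - [[0, 0, 0.02], [0, 0, 0], 0]
    - [[0, 0, 0.03], [0, 0, 0], 0]
    - [[0, 0, 0.035], [0, 0, 0], 0]
    - [[0, 0, 0.04], [0, 0, 0], 0]

```text
time_s: 21.63
tool_pos: [0.5199, -0.1066, 0.1935]
tool_rot: [-3.136, 0.093, 0.037]
wrist_force: [1.4, -0.7, -0.2]
gripper_width: 0.0855
```

Emit:
send_rows:
  targets:
    - [[0, 0, 0.04], [0, 0, 0], 0]
    - [[0, 0.02, 0.035], [0, 0, 0], 0]
    - [[0, 0.039, 0], [0, 0, 0], 0]
    - [[0, 0.039, 0], [0, 0, 0], 0]
    - [[0, 0.039, 0], [0, 0, 0], 0]

```text
time_s: 22.05
tool_pos: [0.5244, 0.0226, 0.2868]
tool_rot: [3.136, -0.128, -0.0]
wrist_force: [0.3, 0.3, -0.3]
gripper_width: 0.0856
```

Run:
```python
from h import *
st()
for n in('side','top'): im=grab(n,n+'10')
a=cv2.imread('pics/top10.png')[100:260,140:380]; cv2.imwrite('pics/l1.png',cv2.resize(a,None,fx=3.3,fy=3.3))
a=cv2.imread('pics/side10.png')[110:330,190:330]; cv2.imwrite('pics/l2.png',cv2.resize(a,None,fx=2.7,fy=2.7))
```

```text
t 22.05 p [0.5244 0.0226 0.2868] z [-0.    -0.003 -1.   ] yax [-0.081 -0.997  0.003] F [ 0.3  0.3 -0.3] w 0.0856 q [ 0.316  0.157 -0.498  1.744  0.082  1.261 -1.854]
```

View pics/l1.png

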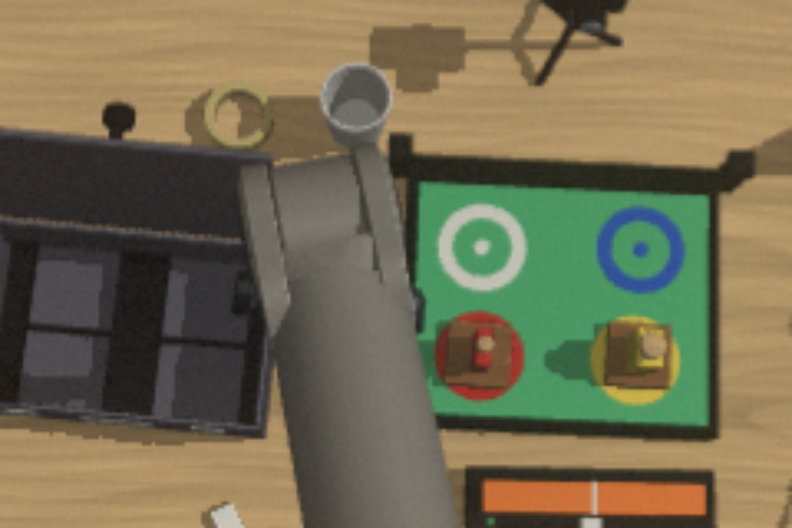

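View pics/l2.png

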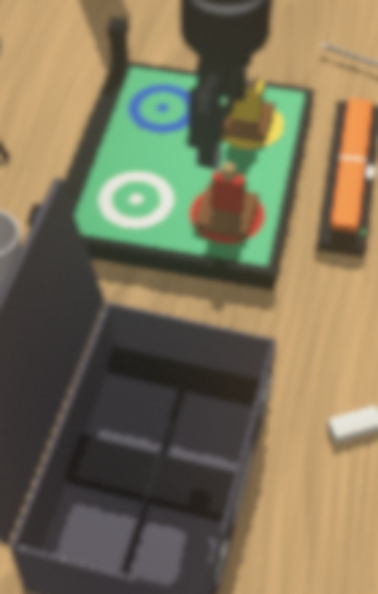

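Run:
```python
from h import *
print(toplane('top',[(176.1,135.5)],.239))
c=np.array([[449,319],[516,322],[512,390],[446,386]])/3.3+[140,100]
print(toplane('top',c,.044).mean(0))
c=np.array([[611,317],[671,322],[669,388],[606,384]])/3.3+[140,100]
print(toplane('top',c,.044).mean(0))
```

```text
[[0.70444917 0.2257972  0.239     ]]
[ 0.53300385 -0.10959503  0.044     ]
[ 0.539079 -0.267126  0.044   ]
```

Emit:
send_rows:
  targets:
    - [[0.005, 0.03, 0.025], [0, 0, 0.01], 0]
    - [[0.005, 0.03, 0.025], [0, 0, 0.01], 0]
    - [[0.015, 0.03, 0.02], [0, 0, 0], 0]
    - [[0.03, 0.025, 0.005], [0, 0, 0], 0]
    - [[0.033, 0.02, 0], [0, 0, 0], 0]

```text
time_s: 22.57
tool_pos: [0.6053, 0.1605, 0.3651]
tool_rot: [3.135, -0.078, -0.005]
wrist_force: [0.3, 0.2, 0.5]
gripper_width: 0.0856
```

Emit:
send_rows:
  targets:
    - [[0.03, 0.025, 0], [0, 0, 0], 0]
    - [[0.03, 0.025, 0], [0, 0, 0], 0]
    - [[0.03, 0.01, 0], [0, 0, 0], 0]
    - [[0.01, 0, 0], [0, 0, 0], 0]
    - [[0, 0, 0], [0, 0, 0], 0]

```text
time_s: 22.98
tool_pos: [0.7124, 0.2281, 0.3648]
tool_rot: [3.139, -0.07, -0.004]
wrist_force: [-0.4, -0.1, -0.4]
gripper_width: 0.0856
```

```bash
python3 -c "
from h import *
st()"
```

```text
t 22.98 p [0.7124 0.2281 0.3648] z [-0.002 -0.001 -1.   ] yax [-0.045 -0.999  0.002] F [-0.4 -0.1 -0.4] w 0.0856 q [-0.073  0.585 -0.557  1.017  0.296  1.614 -2.155]
```

Emit:
send_rows:
  targets:
    - [[-0.008, -0.002, -0.02], [0, 0, -0.01], 0]
    - [[0, 0, -0.035], [0, 0, 0], 0]
    - [[0, 0, -0.035], [0, 0, 0], 0]
    - [[0, 0, -0.02], [0, 0, 0], 0]
    - [[0, 0, 0], [0, 0, 0], 0]

```text
time_s: 23.4
tool_pos: [0.7018, 0.2237, 0.2543]
tool_rot: [3.14, -0.088, -0.0]
wrist_force: [-0.5, 0.1, -0.9]
gripper_width: 0.0854
```

```bash
python3 -c "
from h import *
st()"
```

```text
t 23.4 p [0.7018 0.2237 0.2543] z [-0. -0. -1.] yax [-0.056 -0.998  0.   ] F [-0.5  0.1 -0.9] w 0.0854 q [-0.034  0.592 -0.554  1.248  0.304  1.383 -2.194]
```

Emit:
send_rows:
  targets:
    - [[0, 0.002, -0.02], [0, 0, 0], 0]
    - [[0, 0, -0.014], [0, 0, 0], 0]
    - [[0, 0, 0], [0, 0, 0], 0.5]
    - [[0, 0, 0], [0, 0, 0], 0.7]
    - [[0, 0, 0], [0, 0, 0], 1]
  grip_force: 30

```text
time_s: 23.82
tool_pos: [0.7014, 0.2225, 0.2253]
tool_rot: [3.139, -0.093, 0.006]
wrist_force: [0.0, 0.1, -0.3]
gripper_width: 0.0519
```

Emit:
send_rows:
  targets:
    - [[0, 0, 0], [0, 0, 0], 1]
    - [[0, 0, 0], [0, 0, 0], 1]
    - [[0, 0, 0], [0, 0, 0], 1]

```text
time_s: 24.07
tool_pos: [0.7019, 0.2255, 0.2287]
tool_rot: [-3.136, 0.091, -0.011]
wrist_force: [0.2, -2.9, -4.7]
gripper_width: 0.0263
```

```bash
python3 -c "
from h import *
st()"
```

```text
t 24.07 p [0.7019 0.2255 0.2287] z [ 0.007  0.004 -1.   ] yax [-0.058 -0.998 -0.005] F [ 0.2 -2.9 -4.7] w 0.0263 q [-0.031  0.602 -0.552  1.289  0.311  1.326 -2.205]
```

Emit:
send_rows:
  targets:
    - [[-0.022, 0.001, 0.0085], [0, 0, 0], 1]
    - [[-0.023, 0.001, 0.005], [0, 0, 0], 1]
    - [[-0.023, 0.001, 0.0015], [0, 0, 0], 1]
    - [[-0.023, 0.001, -0.002], [0, 0, 0], 1]
    - [[-0.023, 0.001, -0.0055], [0, 0, 0], 1]

```text
time_s: 24.48
tool_pos: [0.5971, 0.2327, 0.2405]
tool_rot: [-3.123, 0.099, -0.05]
wrist_force: [3.8, 1.8, -2.6]
gripper_width: 0.0265
```

```bash
python3 -c "
from h import *
st()"
```

```text
t 24.48 p [0.5971 0.2327 0.2405] z [ 0.032  0.015 -0.999] yax [-0.063 -0.998 -0.017] F [ 3.8  1.8 -2.6] w 0.0265 q [ 0.007  0.404 -0.599  1.566  0.243  1.21  -2.267]
```

Emit:
send_rows:
  targets:
    - [[-0.022, 0.001, -0.009], [-0.01, 0.02, 0], 1]
    - [[-0.02, 0.001, -0.0115], [0, 0.005, 0], 1]
    - [[-0.018, 0.001, -0.014], [0, 0, 0], 1]
    - [[-0.016, 0.001, -0.0165], [0, 0, 0], 1]

```text
time_s: 24.82
tool_pos: [0.5241, 0.2375, 0.1998]
tool_rot: [-3.132, 0.101, -0.045]
wrist_force: [-0.9, -2.3, 3.4]
gripper_width: 0.0262
```

```bash
python3 -c "
from h import *
st()"
```

```text
t 24.82 p [0.5241 0.2375 0.1998] z [ 0.029  0.007 -1.   ] yax [-0.064 -0.998 -0.009] F [-0.9 -2.3  3.4] w 0.0262 q [ 1.000e-03  3.230e-01 -6.220e-01  1.767e+00  2.220e-01  1.090e+00
 -2.330e+00]
```

Emit:
send_rows:
  targets:
    - [[-0.0125, 0.001, -0.014], [-0.006, 0.02, 0], 1]
    - [[-0.0115, 0.001, -0.017], [0, 0.005, 0], 1]
    - [[-0.009, 0.0, -0.018], [0, 0, 0], 1]
    - [[-0.006, 0, -0.017], [0, 0, 0], 1]
    - [[-0.001, 0, -0.008], [0, 0, 0], 1]

```text
time_s: 25.23
tool_pos: [0.4822, 0.2402, 0.1292]
tool_rot: [3.138, -0.099, 0.015]
wrist_force: [-11.4, -7.9, 45.4]
gripper_width: 0.0266
```

Run:
```python
from h import *
st()
im=grab('side','side11')
a=im[180:360,170:370]; cv2.imwrite('pics/m.png',cv2.resize(a,None,fx=3,fy=3,interpolation=cv2.INTER_CUBIC)[:,:,::-1])
```

```text
t 25.23 p [0.4822 0.2402 0.1292] z [ 0.009 -0.002 -1.   ] yax [-0.063 -0.998  0.002] F [-11.4  -7.9  45.4] w 0.0266 q [-0.035  0.352 -0.619  1.907  0.257  0.953 -2.407]
```

View pics/m.png

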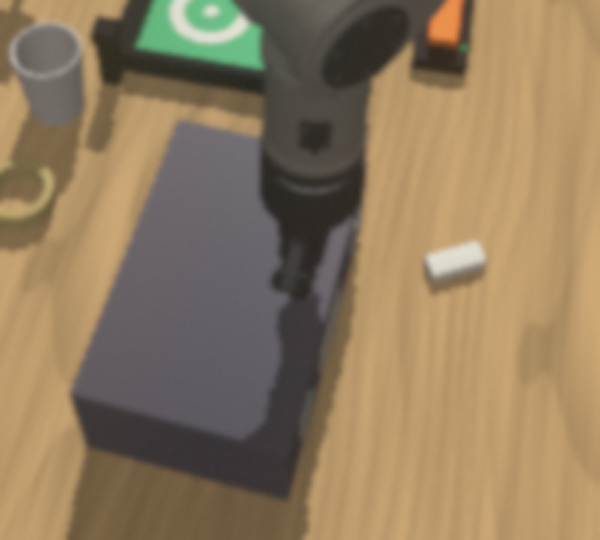

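Shut against the stop (45 N downward). Release and lift off vertically.

Emit:
send_rows:
  targets:
    - [[0, 0, 0], [0, 0, 0], 0.6]
    - [[0, 0, 0], [0, 0, 0], 0.2]
    - [[0, 0, 0], [0, 0, 0], 0]
    - [[0, 0, 0], [0, 0, 0], 0]
    - [[0, 0, 0.01], [0, 0, 0], 0]

```text
time_s: 25.7
tool_pos: [0.4835, 0.2405, 0.1393]
tool_rot: [3.137, -0.1, 0.01]
wrist_force: [0.6, -0.4, -0.0]
gripper_width: 0.0801
```

Emit:
send_rows:
  targets:
    - [[0, 0, 0.02], [0, 0, 0], 0]
    - [[0, 0, 0.03], [0, 0, 0], 0]
    - [[0, 0, 0.035], [0, 0, 0], 0]
    - [[0, 0, 0.035], [0, 0, 0], 0]
    - [[0, -0.02, 0.03], [0, 0, 0], 0]

```text
time_s: 26.12
tool_pos: [0.4789, 0.222, 0.2927]
tool_rot: [3.137, -0.089, -0.008]
wrist_force: [0.1, 0.5, 1.0]
gripper_width: 0.0857
```

Emit:
send_rows:
  targets:
    - [[0, -0.035, 0], [0, 0, 0], 0.3]
    - [[0, -0.038, 0], [0, 0, 0], 0.6]
    - [[0, -0.038, 0], [0, 0, 0], 1]
    - [[0, -0.038, 0], [0, 0, 0], 1]
    - [[0, -0.038, 0], [0, 0, 0], 1]

```text
time_s: 26.53
tool_pos: [0.4825, 0.0392, 0.3089]
tool_rot: [-3.133, 0.062, -0.032]
wrist_force: [0.6, 0.1, 0.4]
gripper_width: 0.0257
```

Run:
```python
from h import *
st()
for n in('side','top'): im=grab(n,n+'12')
a=cv2.imread('pics/top12.png')[130:270,110:390]; cv2.imwrite('pics/n1.png',cv2.resize(a,None,fx=2.8,fy=2.8))
a=cv2.imread('pics/side12.png')[110:350,180:340]; cv2.imwrite('pics/n2.png',cv2.resize(a,None,fx=2.5,fy=2.5))
```

```text
t 26.53 p [0.4825 0.0392 0.3089] z [ 0.02   0.008 -1.   ] yax [-0.04  -0.999 -0.009] F [0.6 0.1 0.4] w 0.0257 q [ 0.317  0.047 -0.499  1.809  0.019  1.27  -1.798]
```

View pics/n1.png

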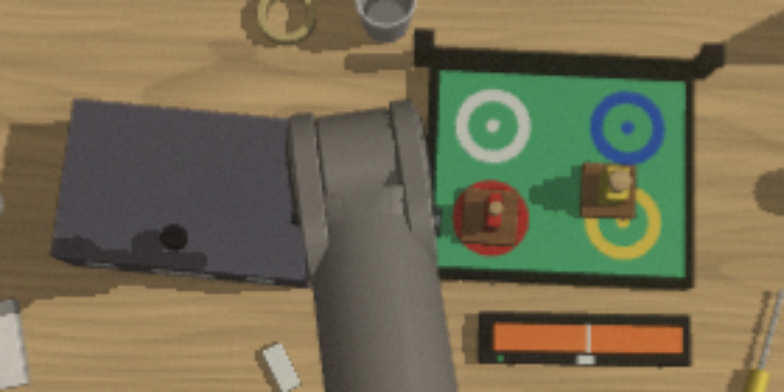

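View pics/n2.png

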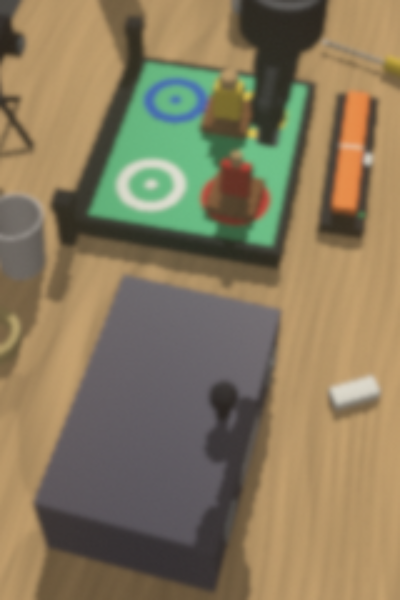

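The disturbance has knocked the yellow figure off its ring. Its base is now at about (327,198) in the top view. Lid is shut. I'll put it back.

Run:
```python
from h import *
a=cv2.imread('pics/top12.png')[175:225,300:360]; cv2.imwrite('pics/n3.png',cv2.resize(a,None,fx=11,fy=11,interpolation=cv2.INTER_CUBIC))
c=np.array([[583,163],[636,165],[634,218],[580,215]])/2.8+[110,130]
P=toplane('top',c,.044);print(P.round(4),P.mean(0))
```

```text
[[ 0.5997 -0.2161  0.044 ]
 [ 0.5992 -0.2788  0.044 ]
 [ 0.536  -0.276   0.044 ]
 [ 0.5377 -0.2126  0.044 ]] [ 0.56813345 -0.24588275  0.044     ]
```

View pics/n3.png

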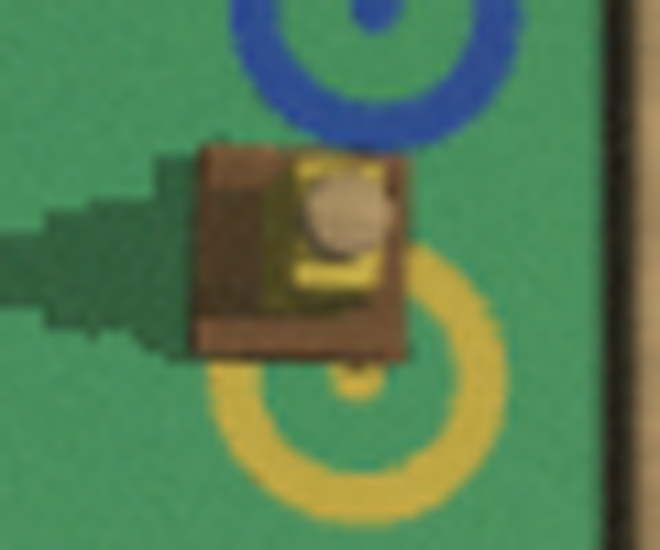

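Emit:
send_rows:
  targets:
    - [[0.01, -0.037, 0], [-0.008, 0.02, 0], 0.5]
    - [[0.01, -0.037, 0], [0, 0, 0], 0]
    - [[0.01, -0.037, 0], [0, 0, 0], 0]
    - [[0.012, -0.037, 0], [0, 0, 0], 0]
    - [[0.012, -0.037, 0], [0, 0, 0], 0]

```text
time_s: 27.05
tool_pos: [0.5364, -0.1438, 0.3144]
tool_rot: [3.14, -0.057, 0.009]
wrist_force: [0.9, -0.5, 0.0]
gripper_width: 0.0701
```

Emit:
send_rows:
  targets:
    - [[0.012, -0.035, 0], [0, 0, 0], 0]
    - [[0.012, -0.035, -0.01], [0, 0, 0], 0]
    - [[0.01, -0.025, -0.02], [0, 0, 0], 0]
    - [[0, 0, -0.02], [0, 0, 0], 0]
    - [[0, 0, 0], [0, 0, 0], 0]

```text
time_s: 27.47
tool_pos: [0.574, -0.2543, 0.2671]
tool_rot: [3.134, -0.077, 0.023]
wrist_force: [0.3, 0.4, -0.4]
gripper_width: 0.0855
```

```bash
python3 -c "
from h import *
st()"
```

```text
t 27.47 p [ 0.574  -0.2543  0.2671] z [ 0.014 -0.007 -1.   ] yax [-0.049 -0.999  0.006] F [ 0.3  0.4 -0.4] w 0.0855 q [ 0.574  0.337 -0.295  1.552  0.104  1.253 -1.357]
```

Emit:
send_rows:
  targets:
    - [[-0.006, 0.008, -0.02], [0.007, 0.014, 0.02], 0]
    - [[0, 0, -0.03], [0, 0.002, 0], 0]
    - [[0, 0, -0.03], [0, 0.002, 0], 0]
    - [[0, 0, -0.02], [0, 0, 0], 0]
    - [[0, 0, 0], [0, 0, 0], 0]

```text
time_s: 27.88
tool_pos: [0.5716, -0.2434, 0.1716]
tool_rot: [-3.141, 0.041, -0.008]
wrist_force: [-0.8, 0.0, 0.6]
gripper_width: 0.0858
```

```bash
python3 -c "
from h import *
st()"
```

```text
t 27.88 p [ 0.5716 -0.2434  0.1716] z [ 0.005  0.    -1.   ] yax [-0.026 -1.    -0.   ] F [-0.8  0.   0.6] w 0.0858 q [ 0.562  0.405 -0.297  1.674  0.129  1.077 -1.371]
```

Emit:
send_rows:
  targets:
    - [[-0.004, -0.002, -0.02], [0, 0.005, 0], 0]
    - [[-0.001, 0, -0.03], [0, 0.003, 0], 0]
    - [[-0.001, 0, -0.02], [0, 0.002, 0], 0]
    - [[0, 0, 0], [0, 0, 0], 0]

```text
time_s: 28.22
tool_pos: [0.5714, -0.2425, 0.1092]
tool_rot: [3.14, -0.034, 0.011]
wrist_force: [-1.3, 0.4, 0.0]
gripper_width: 0.0857
```

Run:
```python
from h import *
st()
im=grab('side')
a=im[100:190,220:320]; cv2.imwrite('pics/o.png',cv2.resize(a,None,fx=6,fy=6,interpolation=cv2.INTER_CUBIC)[:,:,::-1])
```

```text
t 28.22 p [ 0.5714 -0.2425  0.1092] z [ 0.007 -0.002 -1.   ] yax [-0.021 -1.     0.002] F [-1.3  0.4  0. ] w 0.0857 q [ 0.551  0.467 -0.288  1.734  0.157  0.956 -1.389]
```

View pics/o.png

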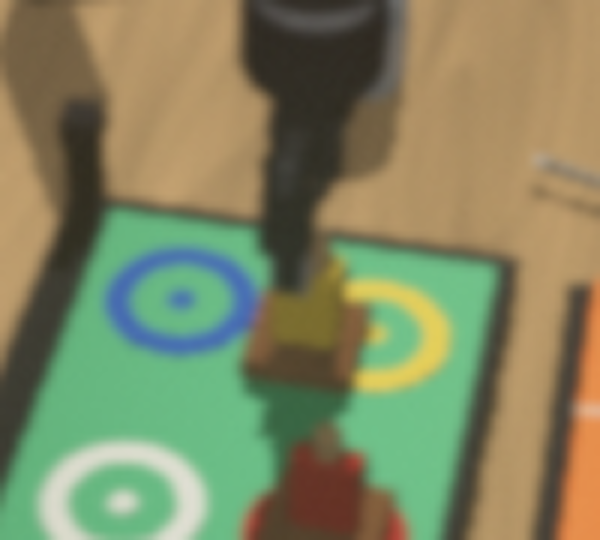

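Emit:
send_rows:
  targets:
    - [[-0.004, -0.003, -0.014], [0, 0.006, 0], 0]
    - [[-0.001, 0, -0.016], [0, 0.003, 0], 0]
    - [[-0.001, 0, -0.008], [0, 0.002, 0], 0]
    - [[0, 0, 0], [0, 0, 0], 0]

```text
time_s: 28.6
tool_pos: [0.5731, -0.247, 0.0807]
tool_rot: [3.133, -0.031, 0.019]
wrist_force: [-0.2, 0.4, -0.3]
gripper_width: 0.0852
```

```bash
python3 -c "
from h import *
st()"
```

```text
t 28.6 p [ 0.5731 -0.247   0.0807] z [ 0.012 -0.008 -1.   ] yax [-0.02  -1.     0.008] F [-0.2  0.4 -0.3] w 0.0852 q [ 0.548  0.502 -0.279  1.752  0.175  0.897 -1.397]
```

Emit:
send_rows:
  targets:
    - [[-0.006, 0.001, -0.008], [0.008, 0.012, 0], 0]
    - [[-0.001, 0, -0.007], [0, 0.002, 0], 0.3]
    - [[0, 0, 0], [0, 0, 0], 0.6]
    - [[0, 0, 0], [0, 0, 0], 1]
    - [[0, 0, 0], [0, 0, 0], 1]
  grip_force: 35

```text
time_s: 29.02
tool_pos: [0.5673, -0.247, 0.0675]
tool_rot: [3.14, -0.032, 0.002]
wrist_force: [-0.3, -0.8, 0.3]
gripper_width: 0.0384
```

Emit:
send_rows:
  targets:
    - [[0, 0, 0], [0, 0, 0], 1]
    - [[0, 0, 0], [0, 0, 0], 1]
    - [[0, 0, 0], [0, 0, 0], 1]

```text
time_s: 29.27
tool_pos: [0.5675, -0.2473, 0.068]
tool_rot: [3.14, -0.032, 0.003]
wrist_force: [0.2, 0.7, -3.0]
gripper_width: 0.0256
```

```bash
python3 -c "
from h import *
st()"
```

```text
t 29.27 p [ 0.5675 -0.2473  0.068 ] z [ 0.002 -0.002 -1.   ] yax [-0.021 -1.     0.002] F [ 0.2  0.7 -3. ] w 0.0256 q [ 0.551  0.516 -0.277  1.763  0.177  0.885 -1.395]
```

Emit:
send_rows:
  targets:
    - [[0, 0, 0.015], [0, 0, 0], 1]
    - [[-0.011, -0.006, 0.008], [0, 0, 0], 1]
    - [[-0.011, -0.006, 0], [0, 0, 0], 1]
    - [[-0.011, -0.006, 0], [0, 0, 0], 1]
    - [[0, 0, 0], [0, 0, 0], 1]

```text
time_s: 29.68
tool_pos: [0.529, -0.2661, 0.0897]
tool_rot: [3.141, -0.031, -0.005]
wrist_force: [-0.4, 0.2, -2.3]
gripper_width: 0.0254
```

```bash
python3 -c "
from h import *
st()"
```

```text
t 29.68 p [ 0.529  -0.2661  0.0897] z [-0.003 -0.    -1.   ] yax [-0.02  -1.     0.001] F [-0.4  0.2 -2.3] w 0.0254 q [ 0.612  0.45  -0.28   1.811  0.156  0.904 -1.329]
```

Emit:
send_rows:
  targets:
    - [[0.006, 0.001, -0.008], [0, -0.003, 0], 1]
    - [[-0.001, 0, -0.008], [0, 0.001, 0], 1]
    - [[0, 0, 0], [0, 0, 0], 1]

```text
time_s: 29.93
tool_pos: [0.5319, -0.2666, 0.0715]
tool_rot: [3.141, -0.037, -0.003]
wrist_force: [-1.5, -0.1, -3.3]
gripper_width: 0.0255
```

```bash
python3 -c "
from h import *
st()"
```

```text
t 29.93 p [ 0.5319 -0.2666  0.0715] z [-0.002 -0.001 -1.   ] yax [-0.023 -1.     0.001] F [-1.5 -0.1 -3.3] w 0.0255 q [ 0.605  0.477 -0.275  1.817  0.165  0.871 -1.342]
```

Emit:
send_rows:
  targets:
    - [[0.003, 0.001, -0.003], [0, 0, 0], 1]
    - [[0, 0, -0.003], [0, 0, 0], 1]

```text
time_s: 30.1
tool_pos: [0.5347, -0.2659, 0.0676]
tool_rot: [3.14, -0.039, -0.009]
wrist_force: [-14.5, 5.9, 43.9]
gripper_width: 0.0252
```

Contact. Ease up slightly, release and retreat.

Emit:
send_rows:
  targets:
    - [[0, 0, 0.001], [0, 0, 0], 1]
    - [[0, 0, 0], [0, 0, 0], 0.8]
    - [[0, 0, 0], [0, 0, 0], 0.5]
    - [[0, 0, 0], [0, 0, 0], 0.2]
    - [[0, 0, 0], [0, 0, 0], 0]

```text
time_s: 30.52
tool_pos: [0.5387, -0.2644, 0.0696]
tool_rot: [3.14, -0.034, -0.002]
wrist_force: [0.1, 0.4, 0.2]
gripper_width: 0.0607
```

Emit:
send_rows:
  targets:
    - [[0, 0, 0], [0, 0, 0], 0]
    - [[0, 0, 0], [0, 0, 0], 0]
    - [[0, 0, 0.015], [0, 0, 0], 0]
    - [[0, 0, 0.025], [0, 0, 0], 0]
    - [[0, 0, 0.035], [0, 0, 0], 0]

```text
time_s: 30.93
tool_pos: [0.5328, -0.261, 0.1374]
tool_rot: [-3.134, 0.031, 0.028]
wrist_force: [0.1, 0.0, -0.1]
gripper_width: 0.0854
```

Emit:
send_rows:
  targets:
    - [[0, 0, 0.035], [0, 0, 0], 0]
    - [[-0.01, 0.01, 0.03], [0, 0, 0], 0.3]
    - [[-0.03, 0.02, 0], [0, 0, 0], 0.6]
    - [[-0.03, 0.02, 0], [0, 0, 0], 1]
    - [[-0.03, 0.02, 0], [0, 0, 0], 1]

```text
time_s: 31.35
tool_pos: [0.4398, -0.1942, 0.2129]
tool_rot: [-3.14, 0.037, -0.003]
wrist_force: [0.4, 0.4, 0.2]
gripper_width: 0.0386
```

Run:
```python
from h import *
st()
for n in('side','top'): im=grab(n,n+'13')
a=cv2.imread('pics/top13.png')[130:270,240:400]; cv2.imwrite('pics/p1.png',cv2.resize(a,None,fx=4,fy=4))
a=cv2.imread('pics/side13.png')[110:350,180:340]; cv2.imwrite('pics/p2.png',cv2.resize(a,None,fx=2.5,fy=2.5))
```

```text
t 31.35 p [ 0.4398 -0.1942  0.2129] z [ 0.002  0.001 -1.   ] yax [-0.023 -1.    -0.001] F [0.4 0.4 0.2] w 0.0386 q [ 0.631  0.121 -0.328  1.944  0.042  1.081 -1.309]
```

View pics/p1.png

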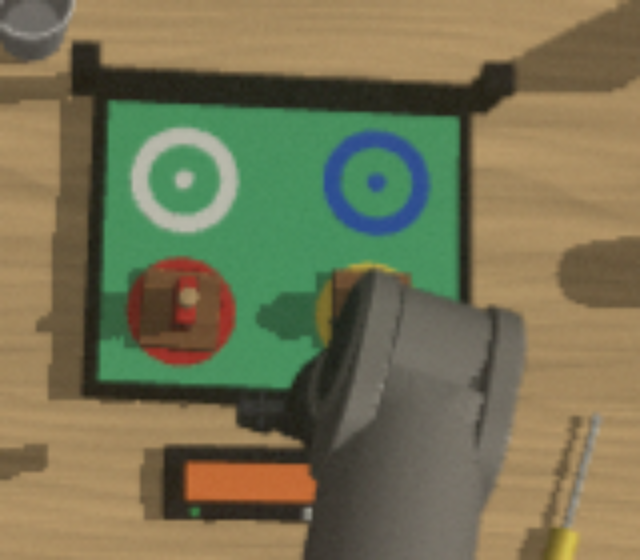

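View pics/p2.png

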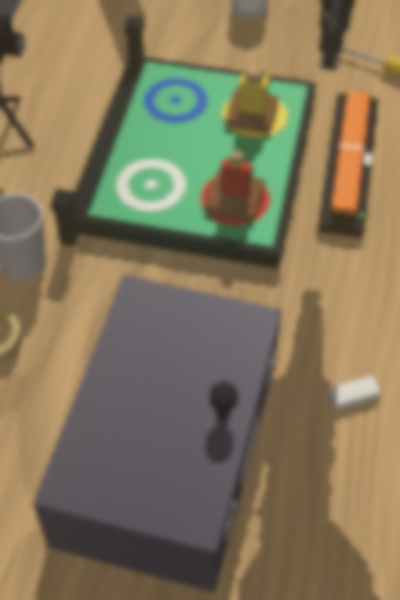

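Run:
```python
from h import *
for n,f,w in (('top','top0',(275,235,365,265)),('side','side0',(300,140,335,210))):
    im=cv2.imread(f'pics/{f}.png')[:,:,::-1].copy(); H=hsv(im);h,s,v=[H[:,:,i].astype(int) for i in range(3)]
    m=((h>3)&(h<16)&(s>150)).astype(np.uint8); z=np.zeros_like(m); z[w[1]:w[3],w[0]:w[2]]=1; m*=z
    cs=[c for c in cv2.findContours(m,0,cv2.CHAIN_APPROX_NONE)[0] if cv2.contourArea(c)>20]
    for c in cs:
        P=toplane(n,cv2.boxPoints(cv2.minAreaRect(c)),.038); print(n,P.round(4).tolist(),P.mean(0).round(4))
    rr=toplane(n,cv2.boxPoints(cv2.minAreaRect(np.vstack(cs))),.038);print('all',rr.mean(0).round(4))
a=cv2.imread('pics/top0.png')[235:265,270:370]; cv2.imwrite('pics/q.png',cv2.resize(a,None,fx=8,fy=8,interpolation=cv2.INTER_CUBIC))
```

```text
top [[0.4109, -0.2264, 0.038], [0.4136, -0.3306, 0.038], [0.3815, -0.3302, 0.038], [0.3788, -0.2264, 0.038]] [ 0.3962 -0.2784  0.038 ]
top [[0.411, -0.1129, 0.038], [0.4138, -0.2166, 0.038], [0.3818, -0.2167, 0.038], [0.3791, -0.1134, 0.038]] [ 0.3964 -0.1649  0.038 ]
all [ 0.3959 -0.2217  0.038 ]
side [[0.4127, -0.1037, 0.038], [0.416, -0.2149, 0.038], [0.3817, -0.2167, 0.038], [0.3802, -0.1055, 0.038]] [ 0.3976 -0.1602  0.038 ]
side [[0.4144, -0.2305, 0.038], [0.4162, -0.3291, 0.038], [0.3819, -0.33, 0.038], [0.3817, -0.2315, 0.038]] [ 0.3985 -0.2803  0.038 ]
all [ 0.3984 -0.217   0.038 ]
```

View pics/q.png

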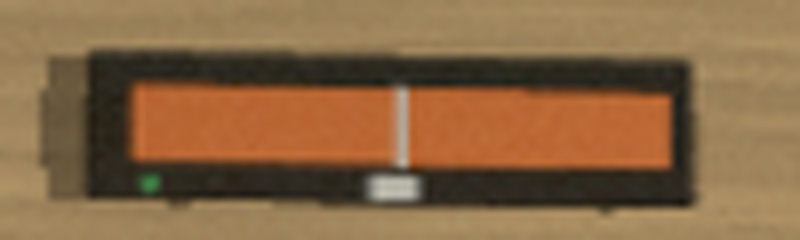

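Emit:
send_rows:
  targets:
    - [[-0.022, -0.014, -0.02], [0, 0, 0], 1]
    - [[-0.02, -0.014, -0.03], [0, 0, 0], 1]
    - [[0, 0, -0.03], [0, 0, 0], 1]
    - [[0, 0, -0.02], [0, 0, 0], 1]
    - [[0, 0, 0], [0, 0, 0], 1]

```text
time_s: 31.87
tool_pos: [0.3928, -0.2212, 0.1113]
tool_rot: [3.137, -0.029, 0.006]
wrist_force: [-0.4, 0.5, 0.2]
gripper_width: 0.0
```

```bash
python3 -c "
from h import *
st()"
```

```text
t 31.87 p [ 0.3928 -0.2212  0.1113] z [ 0.004 -0.004 -1.   ] yax [-0.019 -1.     0.004] F [-0.4  0.5  0.2] w 0.0 q [ 0.679  0.191 -0.29   2.122  0.077  0.833 -1.247]
```

Emit:
send_rows:
  targets:
    - [[0.004, 0, -0.02], [0, 0, 0], 1]
    - [[0, 0, -0.025], [0, 0, 0], 1]
    - [[0, 0, -0.01], [0, 0, 0], 1]
    - [[0, 0, 0], [0, 0, 0], 1]

```text
time_s: 32.2
tool_pos: [0.4008, -0.223, 0.0572]
tool_rot: [3.135, -0.03, 0.013]
wrist_force: [-0.1, 1.1, 1.1]
gripper_width: 0.0001
```

Run:
```python
from h import *
st()
im=grab('side')
cv2.imwrite('pics/s1.png',cv2.resize(im[100:220,220:360],None,fx=4.5,fy=4.5)[:,:,::-1])
```

```text
t 32.2 p [ 0.4008 -0.223   0.0572] z [ 0.009 -0.006 -1.   ] yax [-0.019 -1.     0.006] F [-0.1  1.1  1.1] w 0.0001 q [ 0.657  0.289 -0.279  2.152  0.125  0.705 -1.295]
```

View pics/s1.png

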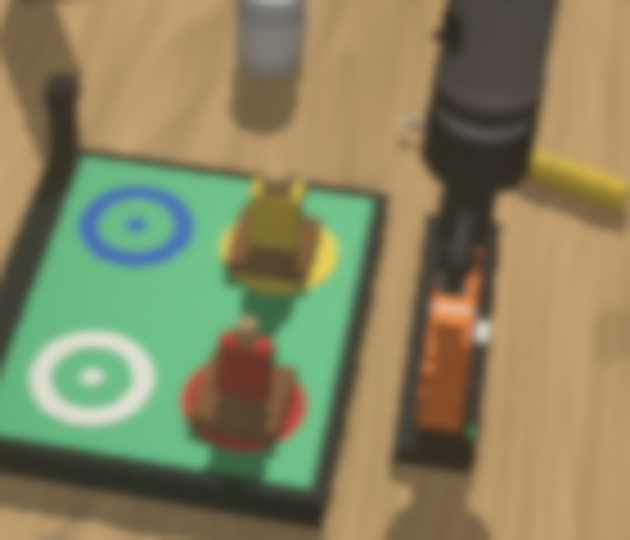

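Emit:
send_rows:
  targets:
    - [[-0.003, 0.001, -0.01], [0.006, 0.009, 0], 1]
    - [[0, 0, -0.008], [0, 0, 0], 1]
    - [[0, 0, -0.005], [0, 0, 0], 1]

```text
time_s: 32.5
tool_pos: [0.402, -0.2239, 0.0376]
tool_rot: [3.137, -0.03, 0.012]
wrist_force: [-0.9, -0.3, 1.4]
gripper_width: 0.0001
```

```bash
python3 -c "
from h import *
st()"
```

```text
t 32.5 p [ 0.402  -0.2239  0.0376] z [ 0.007 -0.004 -1.   ] yax [-0.019 -1.     0.004] F [-0.9 -0.3  1.4] w 0.0001 q [ 0.65   0.327 -0.271  2.159  0.143  0.663 -1.309]
```

Emit:
send_rows:
  targets:
    - [[-0.003, 0.001, -0.006], [0, 0.003, 0], 1]
    - [[-0.001, 0, -0.006], [0, 0, 0], 1]
    - [[0, 0, -0.002], [0, 0, 0], 1]

```text
time_s: 32.75
tool_pos: [0.4017, -0.2241, 0.0271]
tool_rot: [3.134, -0.03, 0.014]
wrist_force: [-11.0, 4.9, 39.9]
gripper_width: 0.0002
```

```bash
python3 -c "
from h import *
st()"
```

```text
t 32.75 p [ 0.4017 -0.2241  0.0271] z [ 0.009 -0.008 -1.   ] yax [-0.019 -1.     0.007] F [-11.    4.9  39.9] w 0.0002 q [ 0.643  0.344 -0.265  2.168  0.156  0.635 -1.322]
```

Emit:
send_rows:
  targets:
    - [[0, 0, 0.001], [0, 0, 0], 1]
    - [[0, 0, -0.001], [0, 0, 0], 1]

```text
time_s: 32.92
tool_pos: [0.4014, -0.2239, 0.0292]
tool_rot: [3.133, -0.03, 0.012]
wrist_force: [-0.8, 0.1, 6.0]
gripper_width: 0.0003
```

Run:
```python
from h import *
st()
im=grab('side')
cv2.imwrite('pics/s2.png',cv2.resize(im[100:220,220:360],None,fx=5,fy=5)[:,:,::-1])
```

```text
t 32.92 p [ 0.4014 -0.2239  0.0292] z [ 0.007 -0.008 -1.   ] yax [-0.019 -1.     0.008] F [-0.8  0.1  6. ] w 0.0003 q [ 0.642  0.341 -0.266  2.167  0.155  0.641 -1.323]
```

View pics/s2.png

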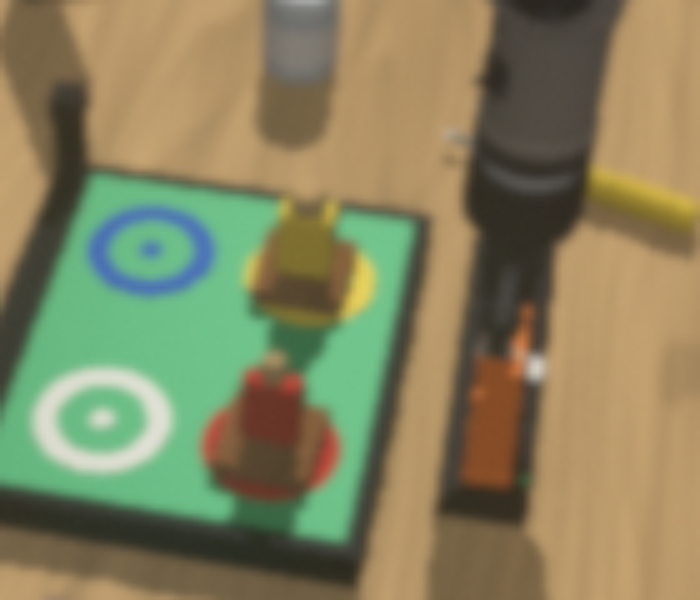

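Emit:
send_rows:
  targets:
    - [[0, 0.001, -0.003], [0, 0, 0], 1]
    - [[0, 0, -0.001], [0, 0, 0], 1]
    - [[0, 0, 0], [0, 0, 0], 1]

```text
time_s: 33.22
tool_pos: [0.4014, -0.2239, 0.0286]
tool_rot: [3.13, -0.031, 0.01]
wrist_force: [-1.7, 1.5, 6.5]
gripper_width: 0.0001
```

Emit:
send_rows:
  targets:
    - [[0, 0, 0.01], [0, 0, 0], 1]
    - [[0, 0, 0.02], [0, 0, 0], 1]
    - [[0, 0, 0.035], [0, 0, 0], 1]
    - [[0, 0, 0.035], [0, 0, 0], 1]
    - [[0, 0, 0.035], [0, 0, 0], 1]

```text
time_s: 33.63
tool_pos: [0.394, -0.2204, 0.1612]
tool_rot: [3.139, -0.029, -0.016]
wrist_force: [0.7, -0.4, 0.4]
gripper_width: 0.0001
```

Emit:
send_rows:
  targets:
    - [[0, 0.03, 0.02], [0, 0, 0], 1]
    - [[0, 0.035, 0.015], [0, 0, 0], 1]
    - [[0, 0.035, 0], [0, 0, 0], 1]
    - [[0, 0.035, 0], [0, 0, 0], 1]
    - [[0, 0.03, 0], [0, 0, 0], 1]

```text
time_s: 34.05
tool_pos: [0.3967, -0.0591, 0.2061]
tool_rot: [3.128, -0.058, 0.01]
wrist_force: [0.9, -0.1, -0.2]
gripper_width: 0.0003
```

Run:
```python
from h import *
st()
for n in('side','top'): im=grab(n,n+'14')
a=cv2.imread('pics/top14.png')[130:270,100:400]; cv2.imwrite('pics/t1.png',cv2.resize(a,None,fx=2.6,fy=2.6))
a=cv2.imread('pics/side14.png')[100:350,180:360]; cv2.imwrite('pics/t2.png',cv2.resize(a,None,fx=2.4,fy=2.4))
```

```text
t 34.05 p [ 0.3967 -0.0591  0.2061] z [ 0.006 -0.014 -1.   ] yax [-0.037 -0.999  0.013] F [ 0.9 -0.1 -0.2] w 0.0003 q [ 5.060e-01 -2.800e-02 -4.640e-01  2.112e+00  1.000e-03  1.047e+00
 -1.567e+00]
```

View pics/t1.png

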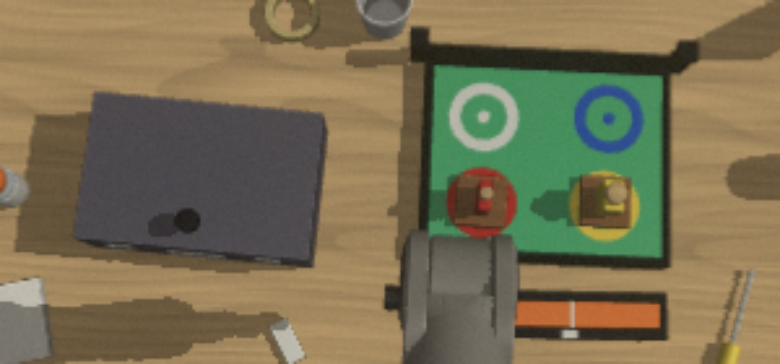

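View pics/t2.png

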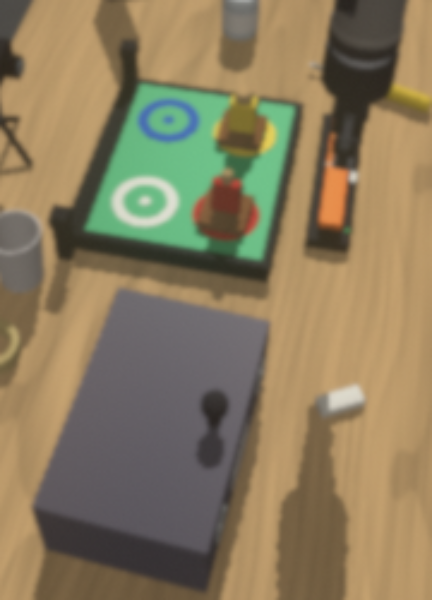

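Run:
```python
from h import *
c=np.array([[580,174],[631,176],[630,227],[580,225]])/2.6+[100,130]
print(toplane('top',c,.044).mean(0))
c=np.array([[456,177],[508,180],[506,229],[455,224]])/2.6+[100,130]
print(toplane('top',c,.044).mean(0))
a=cv2.imread('pics/side0.png').astype(int);b=cv2.imread('pics/side14.png').astype(int)
for n in ('side0','side14'):
    g=cv2.imread(f'pics/{n}.png',0); m=(g<45); M=m[255:280,255:282]; ys,xs=np.nonzero(M); print(n,xs.mean()+255,ys.mean()+255,len(xs))
print(np.abs(a-b)[220:330,195:292].mean())
```

```text
[ 0.53825041 -0.264081    0.044     ]
[ 0.53115514 -0.10769935  0.044     ]
side0 268.3414634146341 271.219512195122 41
side14 268.89285714285717 272.5357142857143 28
4.503467666354264
```

```bash
python3 -c "
from h import *
print(order.close_job())"
```

```text
the job is handed in; nothing more can be done
None
```

The job is handed in: both figures stand on their rings, the lid is shut, and the shutter bar was pressed and let go. No verdict came back, so this rests on my own checks.

- **Figures:** Only two were in the box, and the other two pockets looked empty. When gripped, the bodies measured about 26 mm (yellow) and 16 mm (red), which matches their colours.
- **Knock:** The yellow figure was knocked about 4 cm off its ring around the time I was shutting the lid. I regripped it and put it back before taking the picture.
- **Shutter bar:** I pressed within about 5 mm of its middle until it hit the stop. I then held it with the tool tip at 29 mm, about 9 mm down from its 38 mm rest height. The tilt was never measured, only kept small by pressing near the middle.

**Last checks (final pictures):**
- **Figure positions:** The red figure is about 4 mm from its ring centre and the yellow about 3 mm; both are upright.
- **Lid:** The knob is within about 1.5 px of where it was at the start. That is consistent with shut, and I had pressed the lid against its stop with about 45 N.
- **Bar:** It looks back up, though the arm hid part of it from both cameras.
- **Other things on the table:** Those I could see looked unmoved, judged by eye only. The gripper was clear of everything.

**Disagreement:** The side view and the top view differed by about 4 to 8 mm on figure positions while I was placing them. I trusted the top view for the final positions.

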